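# Clamp a sample ring on a tilted spectrometer stage with a T-key

### The job

Fit the orange sample ring over the round boss of the tilted stage so that it lies flat on the face, then pass the blue-handled T-key through the ring into the boss's slot until its flange rests on the ring, and give it a quarter turn, either way, so that it is locked with its grip square across the slot. Let go of it, and leave everything else on the bench where it is.

Things in the scene. Friction and masses are not known exactly. Their poses are not given: they have to be found in the camera images.
- stage_face: Tilted face of the fixed grey sample stage: dark steel plate 120 x 120 x 10 mm, sloping 28 degrees down towards its own -x side (roughly towards the robot's right, -y; the stage is yawed). Origin: centre of the plate's upper surface, 85 mm above the bench; the round boss stands there. Own z = outward normal, x = up the slope and along the slot, y = level across it. Stage base 130 x 130 mm.
- slot (a point): Centre of the slot's mouth in the top of the round brass boss, 12 mm out along the face normal; axes as stage_face. Boss 34 mm in diameter, 12 mm tall, rim chamfered 1.5 mm. Through slot 27 mm (own x) x 11.5 mm (own y), mouth chamfered 1.5 mm. The slotted wall is 8 mm thick; under it is an open round cavity 30 mm across in which the key's T-bar can turn.
- ring_center (a point): Orange sample ring (loose, about 50 g): outside diameter 58 mm, bore 39 mm, 15 mm tall, lying flat on the cork pad. This point is its centre, half-way up; own z is its axis. Seated flat on the face around the boss, this point is 7.5 mm out from the face along its normal, and the ring's top stands 3 mm proud of the boss.
- key_grip (a point): Centre of the T-key's grip, on the key's axis, 27 mm above the flange's underside and 17 mm below the grip's top. Blue grip 36 mm long (own x) x 12 mm thick (own y) x 38 mm tall; own z is the axis, away from the T-bar. The key (loose, about 120 g) stands upright in the key stand. Home on the seated ring, this point is 42 mm out from the face along its normal.
- key: The T-key; origin: middle of the underside of its dark flange (50 mm diameter, 6 mm thick, grip above it); axes as key_grip. Below the origin: round shank 8 mm in diameter, then a T-bar 22 mm long (own x, parallel to the grip) x 8 mm wide (own y), from 14 to 21 mm below the origin, foot tapered. Home on the seated ring the bar lies 3 mm below the slotted wall, free to turn.
- key_stand: Fixed grey plastic block 100 (own x) x 80 (own y) x 45 mm tall with a vertical through slot 29 x 14 mm (long side along own x) in which the key hangs; origin at the centre of its underside.
- pad: Fixed square cork pad 110 x 110 x 4 mm under the ring; origin at the centre of its underside.
- ring: The orange sample ring, origin at the centre of its underside.
- bottle: Loose bystander: amber glass jar, 48 mm across, 85 mm tall, upright; origin at the centre of its underside.
- dish: Loose bystander: white ceramic dish, 76 mm across, 30 mm tall; origin at the centre of its underside.
- die: Loose bystander: plain steel cylinder, 38 mm across, 40 mm tall, upright; origin at the centre of its underside.
- bushing: Loose bystander: dark steel bushing, 32 mm outside, 16 mm hole, 20 mm tall, upright; origin at the centre of its underside. Not the sample ring.
- screwdriver: Loose bystander: screwdriver lying on the bench, 170 mm long along its own x.
- brush: Loose bystander: brush lying on the bench, 160 mm long along its own x.
- block: Loose bystander: brass block 50 x 30 x 25 mm; origin at the centre of its underside.
Things that resemble listed ones, but are neither listed nor needed, are in the scene too. There is more than one size of the ring; the job needs the smallest.

How it is judged:
By the outcome, as a careful person would: the job done as asked, in the order asked, and still so for the second after the job is handed in, with the robot touching nothing.
It also fails if it takes over 72 s, if anything falls off the work surface, if the arm or the gripper's body presses on something with over 40 N, if the wrist force passes 120 N, or if a joint passes its speed limit or range.

### The arm

A 6-joint arm with a two-finger parallel gripper is mounted at the origin on the work surface. World frame = base frame: x ahead of the robot, y to its left, z up, the work surface at z = 0. Lengths are in m, angles in rad, forces in N, time in s.
With the tool pointing down it reaches from about 0.4 to 0.825 m from the base axis. Payload 7 kg.
Tool frame: the origin (TCP) lies on the centre line of the jaws, within the pads' length; the fingertips stand 19 mm ahead of it and the grasp point (between the pads) is the TCP; z points along the fingers, y is the direction in which the jaws open and shut (so a half turn about z gives the same grasp; the last joint's range is limited). The gripper opens to 88 mm and grips with 3 to 60 N. Pads are 19 mm wide; open, the fingers measure 130 mm over their backs; the gripper's body (78 mm by 193 mm) begins 47 mm behind the grasp point.
Start: joints at [-1.062, 0.359, 0.012, 0, -1.224, -0.288], TCP at [0.148, -0.659, 0.246] pointing down, gripper open.
Joint ranges: [-3.07, 3.07], [-1.43, 2.12], [-1.02, 1.25], [-3.03, 1.67], [-3.05, -0], [-3.03, 3.03]. Speed limits (rad/s): [2.39, 2.39, 3.01, 3.14, 3.14, 3.14].

### API

Orientations are given as a unit quaternion [x, y, z, w].
In Python, from plant import arm gives the robot as it stands.
- The arm moves only by the tool step_arm, never from a script. Its argument "increments" is one flat list of numbers, 7 for each row, row after row: the shift along the tool's x, y, z in m, then the turn, a rotation vector about the tool's x, y, z in rad, then the opening, from 0 (shut) to 1 (fully open). A call has exactly 10 rows; each row shifts and turns the commanded pose from where the row before left it, along the tool's axes as they then stand; what a row does not reach is not made up. A row lasts 1/12 s, in which the tool goes at most 41.7 mm and 7.16 degrees, less where a joint would pass 70% of its speed; a pose out of reach is approached as far as the arm can. A call is refused whole if a number of a shift passes 0.0417 or a number of a turn 0.125, either way. A call with a gripper value outside its range is refused whole. The fingers move at their own pace and stop on an object; the grip force is fixed at half the most. Time passes only in rows, so rows that do not move let the fingers close, or fill a call up. It gives the time, the measured TCP pose, the force and the opening at its end, in the units of the state.
- arm.get_state(): the state, without advancing time (a new reading comes with each control period).
- arm.read_camera(name): name is "scene" or "top"; returns a dict with "image" (400x640x3 uint8, red, green, blue), "z_map" (400x640 float32, m along the optical axis (not along the pixel's ray), 0 where there is no reading), "mtx" (3x3 intrinsics, pixels), "world_from_camera" (4x4, takes a point from camera to world coordinates). Camera axes: x right, y up, looking along -z (the intrinsics and any distortion apply to the point x, -y, -z); pixel columns grow to the right and rows downward; lengths in m; the calibration is good to about 2 mm. A picture is of the moment at which its call begins.
- arm.job_done(): hands the job in, once; it reports no verdict.
The state is a dict: "time": time; "joints": joint angles; "joint_velocities": joint speeds; "tau": joint torques, N m; "tcp_pos": TCP position; "eef_rot": TCP orientation; "wrist_force": force on the tool from outside, world axes, zero at the start; "torque": the same for the moment, N m; "grip_width": finger opening in m.
Only numpy, scipy, OpenCV 4.12 (cv2) and the standard library are available. Lean on these libraries where they do the work, as an engineer would, in place of code of your own. Each camera call takes 0.05 s, during which the arm holds its last target.

## Working session

There is one attempt and no reset: what is moved stays moved. The work goes in short steps, Python scripts to look and compute and a tool call to move; the robot and the scene stay as the last step left them, time stands still between calls to the robot, and variables do not carry over. Pictures are saved under pics/ and viewed, and the job is handed in when it is done.

Besides the shell and the picture viewer there is one more tool, called after "Emit:" as name(argument=value, ...), one argument or row to a line, values as JSON. step_arm: Moves the arm, as the interface text tells. Its arguments: {"type":"object","properties":{"increments":{"type":"array","items":{"type":"number"}}},"required":["increments"]}

```bash
ls; mkdir -p pics; python3 - <<'E'
from plant import arm
import cv2, numpy as np, pickle
print(arm.get_state())
for n in ("scene","top"):
    r=arm.read_camera(n); pickle.dump(r,open(f"{n}0.pkl","wb"))
    cv2.imwrite(f"pics/{n}0.png",r["image"][:,:,::-1]); print(n,r["mtx"],r["world_from_camera"],[k for k in r])
E
```

```text
pics
{'time': 0.0, 'joints': array([-1.06192341e+00,  3.59382609e-01,  1.10813229e-02, -3.26091780e-04,
       -1.22413099e+00, -2.88114747e-01]), 'joint_velocities': array([ 0.00103775,  0.00013749,  0.00088991, -0.00040791,  0.00176501,
       -0.00097691]), 'tau': array([-8.01509232e-04, -5.82721961e+01,  2.93053329e+01,  6.99730217e+00,
        6.93382550e-03, -2.18655096e-04]), 'tcp_pos': array([ 0.14768301, -0.65817941,  0.24463956]), 'eef_rot': array([-1.10099864e-01,  9.93920182e-01,  8.13370446e-04, -1.76110441e-04]), 'wrist_force': array([0.15111381, 0.34788192, 0.6904345 ]), 'torque': array([ 0.04992782, -0.0104326 ,  0.02741292]), 'grip_width': 0.08751682053579152}
scene [[396.87609684   0.         322.08486465]
 [  0.         396.87609684 197.35531968]
 [  0.           0.           1.        ]] [[ 0.65451772 -0.58129528  0.4834277   1.08021672]
 [ 0.75603402  0.50692259 -0.41405561 -0.51908199]
 [-0.00437185  0.63649452  0.77126883  0.95450798]
 [ 0.          0.          0.          1.        ]] ['image', 'z_map', 'mtx', 'world_from_camera']
top [[456.33381261   0.         320.31980814]
 [  0.         456.33381261 199.69799212]
 [  0.           0.           1.        ]] [[ 0.01494549  0.99556615 -0.09286909  0.43306219]
 [-0.99966842  0.01292983 -0.0222683  -0.05571499]
 [-0.02096878  0.0931711   0.99542928  1.10840505]
 [ 0.          0.          0.          1.        ]] ['image', 'z_map', 'mtx', 'world_from_camera']
```

View pics/scene0.png

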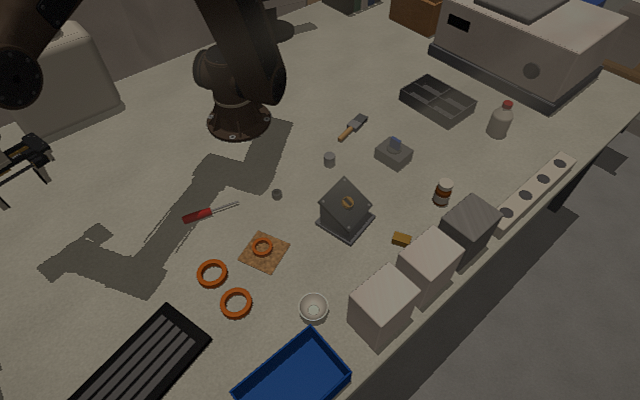

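View pics/top0.png

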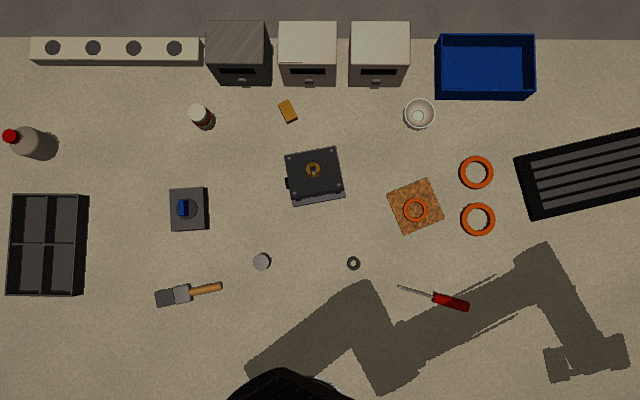

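The ring on the cork pad is at top (414,209), with larger rings at (476,172) and (478,219). The stage boss is at (313,170) and the key is in its stand at (188,209). Next I zoom in.

```bash
cat > h.py <<'E'
import numpy as np, cv2, pickle
from scipy.spatial.transform import Rotation as R
def load(n): return pickle.load(open(n+".pkl","rb"))
def points(r):
    h,w=r["z_map"].shape; u,v=np.meshgrid(np.arange(w),np.arange(h))
    z=r["z_map"]; K=r["mtx"]; T=r["world_from_camera"]
    P=np.stack([(u-K[0,2])/K[0,0]*z,-(v-K[1,2])/K[1,1]*z,-z],-1)
    return P@T[:3,:3].T+T[:3,3]
def ray(r,uv):
    K=r["mtx"];T=r["world_from_camera"]; uv=np.atleast_2d(uv).astype(float)
    d=np.stack([(uv[:,0]-K[0,2])/K[0,0],-(uv[:,1]-K[1,2])/K[1,1],-np.ones(len(uv))],-1)@T[:3,:3].T
    return T[:3,3],d
def onplane(r,uv,n,p0):
    o,d=ray(r,uv); n=np.asarray(n,float); return o+d*(((np.asarray(p0)-o)@n)/(d@n))[:,None]
def onz(r,uv,z): return onplane(r,uv,[0,0,1],[0,0,z])
def proj(r,P):
    K=r["mtx"];T=r["world_from_camera"]; c=(np.atleast_2d(P)-T[:3,3])@T[:3,:3]
    return np.stack([c[:,0]/-c[:,2]*K[0,0]+K[0,2], -c[:,1]/-c[:,2]*K[1,1]+K[1,2]],-1)
def crop(r,c,hw,s,fn):
    x,y=c; im=r["image"][y-hw:y+hw,x-hw:x+hw,::-1]
    return cv2.resize(im,None,fx=s,fy=s,interpolation=cv2.INTER_NEAREST)
E
python3 - <<'E'
from h import *
t=load("top0");s=load("scene0")
a=np.vstack([np.hstack([crop(t,c,32,4,0) for c in ((313,173),(189,209),(414,209))]),np.hstack([crop(s,c,32,4,0) for c in ((346,207),(394,150),(264,250))])])
a=np.clip(a*1.5,0,255).astype(np.uint8)
cv2.imwrite("pics/crops0.png",a)
P=points(t);print(P[250,300],P[209,414],P[170,313],P[209,189]);P=points(s);print(P[280,150],P[247,263],P[202,347],P[143,395])
E
```

```text
[ 0.41370707  0.01641169 -0.00044049] [ 0.51640172 -0.25757175  0.00486334] [ 0.60709866 -0.01243823  0.01498095] [0.50592647 0.27478474 0.05046854]
[ 0.39861679 -0.5394612   0.00315131] [ 0.51252066 -0.25309396  0.00464964] [0.56128551 0.02373848 0.02635511] [0.51021258 0.28211108 0.07283838]
```

View pics/crops0.png

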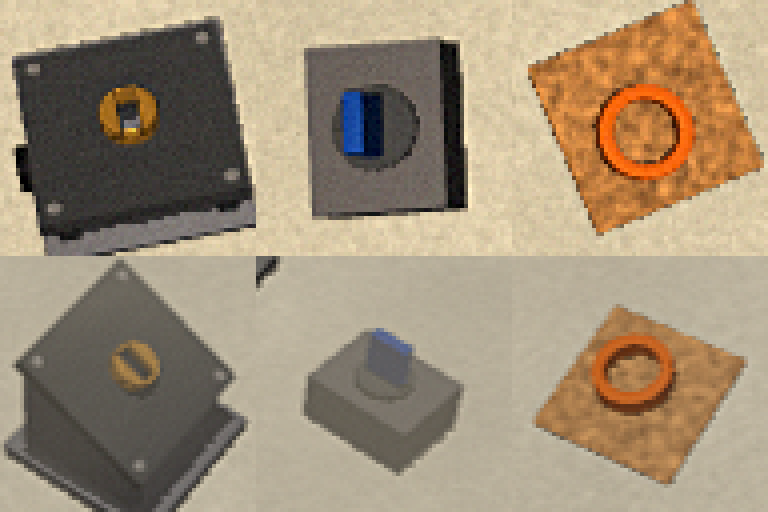

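```bash
python3 - <<'E'
from h import *
for n,c in (("top0",(313,173)),("scene0",(346,207))):
    r=load(n);P=points(r);x,y=c
    hsv=cv2.cvtColor(r["image"],cv2.COLOR_RGB2HSV)
    sub=P[y-32:y+32,x-32:x+32].reshape(-1,3)
    m=(sub[:,2]>0.045)&(sub[:,2]<0.13)&(np.linalg.norm(sub[:,:2]-[0.59,-0.01],axis=1)<0.12)
    q=sub[m]
    for i in range(6):
        A=np.c_[q[:,:2],np.ones(len(q))]; k=np.linalg.lstsq(A,q[:,2],rcond=None)[0]
        e=A@k-q[:,2]; q=q[np.abs(e)<max(0.003,2*e.std())]
    nn=np.array([-k[0],-k[1],1]);nn/=np.linalg.norm(nn)
    print(n,len(q),nn,"tilt",np.degrees(np.arccos(nn[2])),"downdir",np.degrees(np.arctan2(nn[1],nn[0])),q.mean(0),e.std(), sub[m].min(0),sub[m].max(0))
r=load("top0");P=points(r)
np.set_printoptions(linewidth=220,precision=3,suppress=True)
print((P[140:212:5,280:350:5,2]*1000).astype(int))
E
```

```text
top0 1946 [0.45971237 0.09251325 0.883236  ] tilt 27.964780959038954 downdir 11.37831815911801 [ 0.59162305 -0.01623554  0.0855917 ] 0.0014010788295991052 [ 0.52739173 -0.08520942  0.04515698] [0.65790245 0.05183876 0.11557903]
scene0 1287 [0.45846618 0.09488431 0.88363212] tilt 27.916342787795234 downdir 11.692872674487443 [ 0.59694819 -0.01718975  0.08515617] 0.0016087580715843954 [ 0.5335524  -0.08390577  0.04538576] [0.65882234 0.05322547 0.11644019]
[[ -2   0   0   0   0   0   0   0  -3   0  -1   1  -3   1]
 [  5   0   0  -4   0  -3   0  -2   1  -1   0  13   2  -1]
 [  1  -3  -2   0  -3  -4  10  57  56  56  62  59  -1  -1]
 [  3  12  58  55  59  56  59  62  68  67  66  67  -3  -2]
 [  3  62  65  67  64  63  67  70  70  72  77  74  -4   0]
 [ -2  -2  71  73  77  74  82  92  77  77  78  82   1   0]
 [  1  -1  80  83  79  82  95  10  94  86  85  91  88   2]
 [  0   1  84  85  88  86  97  94  90  92  96  93  92  -2]
 [ -1  55  89  87  94  95  93 100  97 100 100  99 103  -2]
 [ -1  -4  96  98  99  98 100 105 107 106 105 107 109  -1]
 [ -1  -4 105 103 103 106 108 112 111 110 111 108 105   3]
 [  0  -3 107 110 109 109 108 105  11  11   8   9  10   8]
 [  3  -2  -3  12  18  12  11  14  11   9  -1   1   0   0]
 [  1  -2   0  11   9  -4  -4  -1  -1   1   0  -2  -1   2]
 [ -1   0   0   1  -3   0   0  -1  -4  -3  -2  -1   0   2]]
```

The depth planes from both cameras agree that the face tilts 28° down toward world **+x** (azimuth about 11.5°). The text says "roughly -y", so I'll trust the measurement and confirm it with the plate corners and the slot direction.

```bash
python3 - <<'E'
from h import *
np.set_printoptions(precision=4,suppress=True)
az=np.radians(11.5);t=np.radians(28)
n=np.array([np.sin(t)*np.cos(az),np.sin(t)*np.sin(az),np.cos(t)])
def comp(mask,c,lim=40):
    k,l,st,ce=cv2.connectedComponentsWithStats(mask.astype(np.uint8))
    best=[i for i in range(1,k) if np.hypot(*(ce[i]-c))<lim]
    i=max(best,key=lambda i:st[i,4]); return l==i
def hullc(m):
    ys,xs=np.nonzero(m); h=cv2.convexHull(np.c_[xs,ys].astype(np.int32)); f=np.zeros(m.shape,np.uint8); cv2.fillPoly(f,[h],1)
    M=cv2.moments(f,True); return np.array([M["m10"]/M["m00"],M["m01"]/M["m00"]]),f,h
for nm,cr,cb,ck in (("top0",(414,209),(313,170),(186,209)),("scene0",(263,246),(347,202),(395,145))):
    r=load(nm);hsv=cv2.cvtColor(r["image"],cv2.COLOR_RGB2HSV);H,S,V=[hsv[...,i].astype(int) for i in range(3)]
    yy,xx=np.mgrid[:400,:640]; near=lambda c,d:(abs(xx-c[0])<d)&(abs(yy-c[1])<d)
    print(nm,"ring hsv",hsv[cr[1],cr[0]-10:cr[0]+12:2].tolist() if nm=="top0" else "")
    m=comp((H<13)&(S>190)&(V>60)&near(cr,20),cr); c,f,h=hullc(m)
    p=onz(r,c,0.0115)[0]; q=onz(r,h[:,0,:],0.0115); print("ring",m.sum(),c,p,"ext",np.ptp(q[:,:2],axis=0))
    m=comp((H>12)&(H<28)&(S>110)&(V>50)&near(cb,14),cb); c,f,h=hullc(m)
    p=onplane(r,c,n,np.array([0,0,0.085])*0+0,)[0] if 0 else None
    # face centre at z=.085: iterate
    ctr=np.array([.595,-.015,.085])
    for _ in range(30):
        pt=onplane(r,c,n,ctr+0.006*n)[0]; f0=pt-0.006*n; ctr=f0+0; ctr[2]=.085
    q=onplane(r,h[:,0,:],n,pt); print("boss",m.sum(),c,"face origin",f0,"r",np.linalg.norm(q-pt,axis=1).min(),np.linalg.norm(q-pt,axis=1).max())
    m=comp((H>100)&(H<130)&(S>70)&near(ck,20),ck); c,f,h=hullc(m)
    p=onz(r,c,0.070)[0]; q=onz(r,h[:,0,:],0.07); print("key",m.sum(),c,p,"ext",np.ptp(q[:,:2],axis=0))
    rect=cv2.minAreaRect(h); print(rect)
E
```

```text
top0 ring hsv [[12, 252, 175], [11, 241, 160], [14, 161, 128], [13, 180, 105], [14, 172, 105], [14, 170, 150], [15, 173, 134], [15, 171, 122], [15, 169, 118], [14, 182, 80], [12, 247, 162]]
ring 269 [414.9458 209.5896] [ 0.5145 -0.2586  0.0115] ext [0.0578 0.0574]
boss 136 [312.9355 169.3333] face origin [ 0.5939 -0.0158  0.085 ] r 0.01609250930985942 0.020859229598844495
key 160 [183.0988 207.7267] [0.5073 0.2824 0.07  ] ext [0.0368 0.0245]
((183.0, 208.0), (16.0, 10.0), 90.0)
scene0 ring hsv 
ring 177 [261.699  246.6828] [ 0.5134 -0.2572  0.0115] ext [0.0625 0.0551]
boss 74 [347.3186 201.7522] face origin [ 0.5942 -0.0129  0.085 ] r 0.015703199466476404 0.018776867081033155
key 18 [395.5455 138.7727] [0.4958 0.3011 0.07  ] ext [0.0326 0.009 ]
((395.60003662109375, 138.8000030517578), (9.838699340820312, 1.7888542413711548), 26.56505012512207)
```

```bash
python3 - <<'E'
from h import *
np.set_printoptions(precision=4,suppress=True)
az=np.radians(11.5);t=np.radians(28)
n=np.array([np.sin(t)*np.cos(az),np.sin(t)*np.sin(az),np.cos(t)])
o=np.array([.594,-.0145,.085])
for nm,off,sc in (("top0",(281,141),[(33,69),(203,37),(232,174),(55,208)]),("scene0",(314,175),[(122,275-256),(221,376-256),(139,466-256),(37,361-256)])):
    r=load(nm); px=np.array(sc)/4+off-0.4
    q=onplane(r,px,n,o); print(nm,q.mean(0)); 
    e=np.roll(q,-1,0)-q; print("edges len",np.linalg.norm(e,axis=1),"az",np.degrees(np.arctan2(e[:,1],e[:,0])))
    d=(q-q.mean(0)); 
    hsv=cv2.cvtColor(r["image"],cv2.COLOR_RGB2HSV);
s=load("scene0");hsv=cv2.cvtColor(s["image"],cv2.COLOR_RGB2HSV)
print(hsv[145,380:412].tolist())
for nm,ck in (("top0",(186,209)),("scene0",(395,145))):
    r=load(nm);im=r["image"].astype(int)
    m=((im[...,2]-im[...,0])>12); yy,xx=np.mgrid[:400,:640]; m&=(abs(xx-ck[0])<16)&(abs(yy-ck[1])<16)
    ys,xs=np.nonzero(m);h=cv2.convexHull(np.c_[xs,ys].astype(np.int32));f=np.zeros(m.shape,np.uint8);cv2.fillPoly(f,[h],1)
    c=np.array([np.nonzero(f)[1].mean(),np.nonzero(f)[0].mean()]);print(nm,m.sum(),f.sum(),c,onz(r,c,.07)[0]); print(h[:,0].tolist())
E
```

```text
top0 [ 0.5945 -0.0157  0.0849]
edges len [0.1007 0.0994 0.0995 0.0999] az [ -78.577  -168.8635  101.6723   11.9237]
scene0 [ 0.5945 -0.0137  0.0847]
edges len [0.1017 0.1007 0.1006 0.1001] az [  11.4245  -79.0752 -169.0035  101.4825]
[[16, 35, 80], [19, 34, 82], [18, 37, 83], [16, 35, 81], [19, 34, 83], [19, 35, 81], [15, 31, 82], [19, 36, 79], [23, 31, 74], [24, 19, 67], [120, 8, 63], [120, 12, 65], [150, 4, 64], [120, 8, 64], [135, 8, 65], [120, 8, 64], [120, 8, 66], [120, 12, 65], [150, 4, 63], [120, 8, 63], [15, 14, 74], [20, 37, 83], [18, 31, 82], [19, 35, 80], [16, 35, 81], [18, 39, 97], [20, 40, 115], [21, 40, 122], [21, 42, 121], [20, 42, 122], [20, 42, 122], [21, 44, 121]]
top0 157 169 [182.9053 207.8521] [0.507  0.2829 0.07  ]
[[188, 215], [185, 216], [179, 215], [178, 209], [178, 200], [183, 200], [187, 201], [188, 209]]
scene0 28 34 [395.7353 139.0294] [0.497  0.3007 0.07  ]
[[400, 141], [399, 142], [398, 142], [393, 139], [391, 137], [392, 136], [393, 136], [400, 140]]
```

```bash
python3 - <<'E'
from h import *
s=load("scene0")["image"]
for y in range(134,158,2): print(y,s[y,388:404].tolist())
E
```

```text
134 [[123, 117, 103], [124, 118, 104], [125, 119, 105], [125, 119, 104], [125, 118, 104], [125, 119, 104], [124, 118, 103], [124, 119, 105], [122, 117, 103], [121, 116, 102], [122, 116, 102], [122, 116, 103], [123, 117, 103], [123, 118, 105], [123, 117, 104], [123, 117, 103]]
136 [[120, 115, 101], [107, 102, 90], [105, 100, 88], [102, 99, 95], [70, 79, 93], [82, 87, 98], [114, 111, 103], [126, 119, 104], [125, 118, 102], [125, 118, 104], [122, 118, 102], [123, 118, 103], [120, 115, 101], [121, 114, 101], [123, 117, 103], [123, 116, 103]]
138 [[79, 74, 69], [81, 76, 70], [74, 71, 66], [60, 60, 67], [64, 67, 85], [64, 71, 95], [62, 70, 96], [58, 67, 98], [68, 76, 99], [102, 101, 97], [126, 119, 104], [125, 119, 103], [124, 119, 104], [123, 117, 103], [123, 118, 104], [122, 117, 103]]
140 [[83, 79, 72], [81, 77, 72], [70, 69, 67], [61, 60, 63], [63, 62, 63], [63, 61, 62], [64, 61, 64], [63, 64, 74], [63, 68, 87], [63, 71, 97], [60, 68, 95], [59, 69, 95], [79, 83, 92], [110, 105, 94], [126, 120, 105], [123, 118, 105]]
142 [[83, 78, 71], [77, 74, 69], [63, 63, 66], [62, 61, 65], [66, 64, 
[... 1069 characters left out ...]
[82, 77, 71]]
152 [[78, 74, 67], [66, 62, 55], [66, 62, 55], [69, 65, 57], [74, 71, 63], [74, 71, 64], [73, 69, 63], [75, 72, 66], [75, 71, 65], [75, 71, 64], [72, 68, 61], [67, 63, 57], [75, 71, 64], [84, 80, 73], [82, 77, 70], [82, 77, 71]]
154 [[82, 78, 72], [84, 80, 73], [85, 80, 73], [85, 81, 73], [82, 79, 72], [78, 73, 66], [76, 72, 65], [69, 66, 58], [76, 72, 65], [85, 81, 73], [84, 79, 73], [84, 80, 72], [85, 79, 74], [81, 78, 71], [82, 78, 71], [82, 78, 71]]
156 [[71, 68, 61], [80, 75, 70], [83, 79, 71], [84, 79, 72], [83, 79, 72], [84, 79, 72], [83, 78, 72], [82, 78, 71], [83, 79, 72], [83, 79, 72], [80, 76, 70], [83, 79, 71], [82, 78, 72], [81, 77, 70], [82, 77, 71], [83, 78, 72]]
```

```bash
python3 - <<'E'
from h import *
np.set_printoptions(precision=4,suppress=True)
for nm,ck in (("top0",(184,209)),("scene0",(395,145))):
    r=load(nm);im=r["image"].astype(int)
    yy,xx=np.mgrid[:400,:640]; nr=(abs(xx-ck[0])<10)&(abs(yy-ck[1])<12)
    m=((im[...,2]-im[...,0])>-4)&nr
    ys,xs=np.nonzero(m);h=cv2.convexHull(np.c_[xs,ys].astype(np.int32));f=np.zeros(m.shape,np.uint8);cv2.fillPoly(f,[h],1)
    c=np.array([np.nonzero(f)[1].mean(),np.nonzero(f)[0].mean()]);print(nm,m.sum(),f.sum(),c,onz(r,c,.07)[0])
    # bright top face
    m=((im[...,2]-im[...,0])>(120 if nm=="top0" else 15))&nr
    c=np.array([np.nonzero(m)[1].mean(),np.nonzero(m)[0].mean()]);p=onz(r,c,.089)[0]
    pts=onz(r,np.argwhere(m)[:,::-1],.089)[:,:2]; w,v=np.linalg.eigh(np.cov(pts.T)); print(" topface",m.sum(),p,"axis az",np.degrees(np.arctan2(v[1,1],v[0,1])),np.sqrt(w*12))
# stand edges top view (crop centre 189,209) : top corners
r=load("top0"); px=np.array([(304-256,51),(441-256,39),(447-256,209),(313-256,218)])/4+np.array([157,177])-.4
q=onz(r,px,.045); e=np.roll(q,-1,0)-q; print(q.mean(0),np.linalg.norm(e,axis=1),np.degrees(np.arctan2(e[:,1],e[:,0])))
# obstacles heights
P=points(r)
for nm,b in (("boxes",(20,90,210,410)),("bluebox",(35,95,440,530))): 
    Q=P[b[0]:b[1],b[2]:b[3]].reshape(-1,3); Q=Q[Q[:,2]>.03]; print(nm,Q.min(0),Q.max(0))
E
```

```text
top0 210 297 [185.5354 208.3704] [0.5059 0.2767 0.07  ]
 topface 0 [nan nan nan] axis az nan [nan nan]
scene0 115 126 [394.8333 142.8016] [0.5074 0.285  0.07  ]
 topface 25 [0.5089 0.2828 0.089 ] axis az -179.7999962016937 [0.0108 0.038 ]
[0.5067 0.2821 0.045 ] [0.0815 0.1003 0.0789 0.0988] [ -84.2668 -175.7463   94.6424    5.7222]
boxes [ 0.4331 -0.224   0.03  ] [0.9203 0.2238 1.1084]
bluebox [ 0.4331 -0.5268  0.03  ] [ 0.9282 -0.0557  1.1084]<stdin>:11: RuntimeWarning: Mean of empty slice.
  ret = ret.dtype.type(ret / rcount)
  avg = a.mean(axis, **keepdims_kw)
  ret = um.true_divide(
<stdin>:12: RuntimeWarning: Degrees of freedom <= 0 for slice
  c *= np.true_divide(1, fact)
  c *= np.true_divide(1, fact)
```

```bash
python3 - <<'E'
from h import *
np.set_printoptions(precision=3,suppress=True)
r=load("top0");P=points(r)
for nm,b in (("boxes",(15,90,205,412)),("bluebox",(35,95,440,530)),("left",(30,70,30,205)),("bottle",(95,135,185,220)),("dish",(95,135,400,440))): 
    Q=P[b[0]:b[1],b[2]:b[3]].reshape(-1,3); z=r["z_map"][b[0]:b[1],b[2]:b[3]].ravel(); Q=Q[(z>0)&(Q[:,2]>.02)]; print(nm,np.percentile(Q,2,axis=0),np.percentile(Q,98,axis=0))
im=r["image"].astype(int)
ck=(184,209);print(im[209,174:194].tolist())
for th in (20,40,60):
    m=((im[...,2]-im[...,0])>th); yy,xx=np.mgrid[:400,:640]; m&=(abs(xx-ck[0])<12)&(abs(yy-ck[1])<14)
    pts=np.argwhere(m)[:,::-1].astype(float)
    # left edge and right edge per row
    rows=[y for y in range(195,222) if m[y].sum()>5]; L=[np.nonzero(m[y])[0].min() for y in rows];Rr=[np.nonzero(m[y])[0].max() for y in rows]
    print(th,m.sum(),rows[0],rows[-1],L,Rr)
E
```

```text
boxes [ 0.817 -0.216  0.031] [0.915 0.216 0.152]
bluebox [ 0.789 -0.526  0.022] [ 0.926 -0.31   0.071]
left [0.869 0.273 0.023] [0.927 0.678 0.048]
bottle [0.706 0.233 0.024] [0.748 0.274 0.087]
dish [ 0.712 -0.308  0.02 ] [ 0.788 -0.232  0.032]
[[76, 68, 64], [67, 63, 59], [40, 40, 35], [40, 39, 31], [35, 37, 48], [7, 43, 109], [14, 49, 104], [22, 55, 111], [24, 58, 116], [14, 40, 88], [0, 2, 16], [4, 11, 26], [3, 15, 31], [0, 11, 25], [12, 15, 28], [54, 52, 48], [50, 48, 46], [50, 48, 46], [48, 44, 42], [51, 48, 46]]
20 133 201 215 [np.int64(178), np.int64(178), np.int64(178), np.int64(178), np.int64(178), np.int64(178), np.int64(178), np.int64(178), np.int64(179), np.int64(179), np.int64(179), np.int64(179), np.int64(179), np.int64(179), np.int64(179)] [np.int64(187), np.int64(187), np.int64(187), np.int64(187), np.int64(187), np.int64(187), np.int64(187), np.int64(187), np.int64(187), np.int64(187), np.int64(187), np.int64(187), np.int64(187), np.int64(187), np.int64(187)]Traceback (most recent call last):
  File "<stdin>", line 13, in <module>
IndexError: list index out of range
```

```bash
cat > go.py <<'E'
import sys
from h import *
from plant import arm
np.set_printoptions(precision=5,suppress=True)
def down(az):   # tool z down, tool y at azimuth az deg
    a=np.radians(az); y=np.array([np.cos(a),np.sin(a),0]); z=np.array([0,0,-1.]); return np.c_[np.cross(y,z),y,z]
AZ=np.radians(11.5);T=np.radians(28)
N=np.array([np.sin(T)*np.cos(AZ),np.sin(T)*np.sin(AZ),np.cos(T)]); O=np.array([.5943,-.0147,.085])
def face(extra=0): # tool z=-N, tool y level az 101.5
    a=AZ+np.pi/2; y=np.array([np.cos(a),np.sin(a),0]); z=-N; M=np.c_[np.cross(y,z),y,z]; return M@R.from_rotvec([0,0,extra]).as_matrix()
def rel(p,M,steps=None):
    s=arm.get_state(); q=R.from_quat(s["eef_rot"]).as_matrix()
    print("t",round(s["time"],2),"tcp",s["tcp_pos"],"j",s["joints"],"F",s["wrist_force"],"grip",s["grip_width"])
    d=q.T@(np.asarray(p)-s["tcp_pos"]); w=R.from_matrix(q.T@M).as_rotvec()
    print("shift (start tool axes)",d,"turn",w)
    print("shift in target axes",M.T@(np.asarray(p)-s["tcp_pos"]))
    if steps:
        dr=R.from_rotvec(w/steps); A=sum((dr**k).as_matrix() for k in range(steps)) # shift then turn per row
        B=sum((dr**(k+1)).as_matrix() for k in range(steps))
        print(steps,"rows: shift/row if shift before turn",np.linalg.solve(A,d),"after",np.linalg.solve(B,d),"turn/row",w/steps)
E
python3 - <<'E'
from go import *
rel([.514,-.258,.12],down(101.5),20)
E
```

```text
t 0.1 tcp [ 0.14769 -0.65822  0.24472] j [-1.06192  0.35931  0.01114 -0.00028 -1.2241  -0.2881 ] F [ 0.07059  0.82371 -0.20491] grip 0.08794993260787907
shift (start tool axes) [-0.44505  0.31015  0.12511] turn [ 0.00148 -0.00018  0.01996]
shift in target axes [-0.43875  0.31916  0.12472]
20 rows: shift/row if shift before turn [-0.0221   0.01572  0.00625] after [-0.02209  0.01574  0.00625] turn/row [ 0.00007 -0.00001  0.001  ]
```

Emit:
step_arm(
  increments=[-0.022, 0.0157, 0.003, 0, 0, 0.001, 1, -0.022, 0.0157, 0.003, 0, 0, 0.001, 1, -0.022, 0.0157, 0.003, 0, 0, 0.001, 1, -0.022, 0.0157, 0.003, 0, 0, 0.001, 1, -0.022, 0.0157, 0.003, 0, 0, 0.001, 1, -0.022, 0.0157, 0.003, 0, 0, 0.001, 1, -0.022, 0.0157, 0.003, 0, 0, 0.001, 1, -0.022, 0.0157, 0.003, 0, 0, 0.001, 1, -0.022, 0.0157, 0.003, 0, 0, 0.001, 1, -0.022, 0.0157, 0.003, 0, 0, 0.001, 1],
)

```text
time: 0.93
tcp_pos: [0.3295, -0.4568, 0.2152]
eef_rot: [-0.105, 0.994, 0.0, -0.0]
wrist_force: [0.6, 0.5, 0.9]
grip_width: 0.0879
```

Emit:
step_arm(
  increments=[-0.022, 0.0157, 0.008, 0, 0, 0.001, 1, -0.022, 0.0157, 0.008, 0, 0, 0.001, 1, -0.022, 0.0157, 0.008, 0, 0, 0.001, 1, -0.022, 0.0157, 0.008, 0, 0, 0.001, 1, -0.022, 0.0157, 0.008, 0, 0, 0.001, 1, -0.022, 0.0157, 0.008, 0, 0, 0.001, 1, -0.022, 0.0157, 0.008, 0, 0, 0.001, 1, -0.022, 0.0157, 0.008, 0, 0, 0.001, 1, -0.022, 0.0157, 0.008, 0, 0, 0.001, 1, -0.022, 0.0157, 0.008, 0, 0, 0.001, 1],
)

```text
time: 1.77
tcp_pos: [0.5127, -0.2581, 0.1349]
eef_rot: [-0.1, 0.995, 0.0, -0.0]
wrist_force: [-0.2, -2.1, -1.2]
grip_width: 0.0877
```

```bash
python3 - <<'E'
from go import *
rel([.514,-.258,.06],down(101.5))
for n in ("scene","top"):
    r=arm.read_camera(n); pickle.dump(r,open(f"{n}1.pkl","wb"))
a=np.hstack([cv2.resize(load("scene1")["image"][190:310,200:340,::-1],None,fx=2.8,fy=2.8),cv2.resize(load("top1")["image"][150:270,345:485,::-1],None,fx=2.8,fy=2.8)])
cv2.imwrite("pics/a1.png",np.clip(a*1.5,0,255).astype(np.uint8))
E
```

```text
t 1.77 tcp [ 0.51269 -0.2581   0.13494] j [-0.12576  0.29091 -0.36058 -0.00016 -0.91977 -1.24423] F [-0.21081 -2.05979 -1.18264] grip 0.08767918645359891
shift (start tool axes) [-0.00133 -0.00018  0.07494] turn [ 0.00027 -0.00039 -0.00001]
shift in target axes [-0.0013  -0.00016  0.07494]
```

View pics/a1.png

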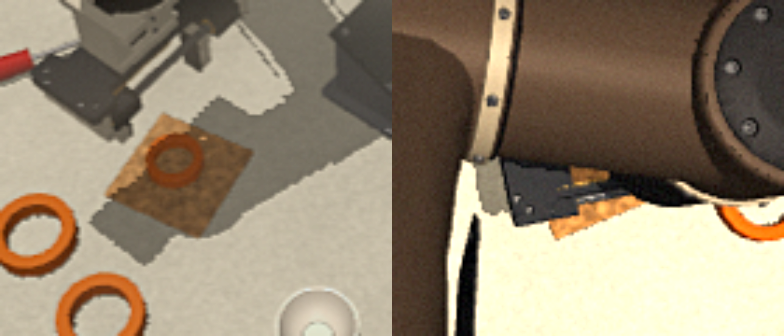

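Emit:
step_arm(
  increments=[-0.001, 0, 0.01, 0, 0, 0, 1, 0, 0, 0.012, 0, 0, 0, 1, 0, 0, 0.012, 0, 0, 0, 1, 0, 0, 0.012, 0, 0, 0, 1, 0, 0, 0.012, 0, 0, 0, 1, 0, 0, 0.012, 0, 0, 0, 1, 0, 0, 0.01, 0, 0, 0, 1, 0, 0, 0.005, 0, 0, 0, 1, 0, 0, 0, 0, 0, 0, 1, 0, 0, 0, 0, 0, 0, 1],
)

```text
time: 2.7
tcp_pos: [0.513, -0.2594, 0.0505]
eef_rot: [-0.1, 0.995, -0.0, -0.0]
wrist_force: [-0.0, 0.2, 0.2]
grip_width: 0.0875
```

```bash
python3 - <<'E'
from go import *
rel([.514,-.258,.026],down(101.5))
r=arm.read_camera("scene"); pickle.dump(r,open("scene2.pkl","wb"))
s=arm.get_state();p=s["tcp_pos"];M=R.from_quat(s["eef_rot"]).as_matrix()
tips=np.array([p+M@[0,sg*.044,.019] for sg in (1,-1)]); print(proj(r,tips),proj(r,[.514,-.258,.0115]))
im=r["image"][190:310,200:340,::-1].copy(); a=cv2.resize(im,None,fx=5,fy=5,interpolation=cv2.INTER_NEAREST); a=np.clip(a*1.6,0,255).astype(np.uint8)
for q in proj(r,np.vstack([tips,[[.514,-.258,.019]]])): cv2.circle(a,tuple(int(v) for v in (q-[200,190]+.5)*5),4,(0,255,0),1)
cv2.imwrite("pics/a2.png",a)
E
```

```text
t 2.7 tcp [ 0.51299 -0.25942  0.0505 ] j [-0.12795  0.3954  -0.44216  0.00016 -0.73358 -1.24246] F [-0.01958  0.2227   0.15213] grip 0.08747632749721583
shift (start tool axes) [-0.00128  0.00119  0.0245 ] turn [ 0.00001 -0.00037 -0.00021]
shift in target axes [-0.00128  0.00119  0.0245 ]
[[270.91302 232.62456]
 [248.89704 254.05198]] [[261.58077 246.99684]]
```

View pics/a2.png

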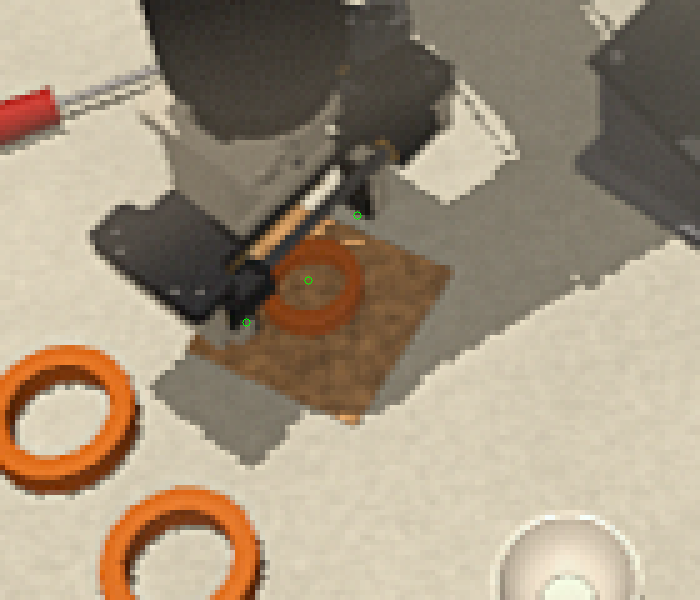

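Emit:
step_arm(
  increments=[-0.0013, 0.0012, 0.005, 0, 0, 0, 1, 0, 0, 0.007, 0, 0, 0, 1, 0, 0, 0.007, 0, 0, 0, 1, 0, 0, 0.0045, 0, 0, 0, 1, 0, 0, 0, 0, 0, 0, 0.8, 0, 0, 0, 0, 0, 0, 0.7, 0, 0, 0, 0, 0, 0, 0.6, 0, 0, 0, 0, 0, 0, 0.4, 0, 0, 0, 0, 0, 0, 0.2, 0, 0, 0, 0, 0, 0, 0],
)

```text
time: 3.58
tcp_pos: [0.5144, -0.2577, 0.0273]
eef_rot: [-0.1, 0.995, -0.0, 0.0]
wrist_force: [-0.1, -0.4, 0.3]
grip_width: 0.0575
```

Emit:
step_arm(
  increments=[0, 0, 0, 0, 0, 0, 0, 0, 0, 0, 0, 0, 0, 0, 0, 0, 0, 0, 0, 0, 0, 0, 0, 0, 0, 0, 0, 0, 0, 0, -0.005, 0, 0, 0, 0, 0, 0, -0.01, 0, 0, 0, 0, 0, 0, -0.015, 0, 0, 0, 0, 0, 0, -0.02, 0, 0, 0, 0, 0, 0, -0.02, 0, 0, 0, 0, 0, 0, -0.02, 0, 0, 0, 0],
)

```text
time: 4.42
tcp_pos: [0.514, -0.2577, 0.1187]
eef_rot: [-0.1, 0.995, -0.0, 0.0]
wrist_force: [0.4, 0.1, -0.6]
grip_width: 0.0574
```

```bash
python3 - <<'E'
from go import *
rel(O+0.1*N,face(),20)
for n in ("scene","top"):
    r=arm.read_camera(n); pickle.dump(r,open(f"{n}3.pkl","wb"))
a=np.hstack([cv2.resize(load("scene3")["image"][170:290,200:340,::-1],None,fx=2.8,fy=2.8),cv2.resize(load("top3")["image"][150:270,345:485,::-1],None,fx=2.8,fy=2.8)])
cv2.imwrite("pics/a3.png",np.clip(a*1.6,0,255).astype(np.uint8))
E
```

```text
t 4.42 tcp [ 0.51397 -0.25766  0.1187 ] j [-0.12456  0.31001 -0.37689  0.00002 -0.88389 -1.24545] F [ 0.35884  0.11833 -0.56149] grip 0.05744432847301118
shift (start tool axes) [-0.17412  0.22205 -0.0546 ] turn [-0.00004  0.4887   0.00008]
shift in target axes [-0.12809  0.22207 -0.12994]
20 rows: shift/row if shift before turn [-0.00792  0.0111  -0.00471] after [-0.00781  0.0111  -0.0049 ] turn/row [-0.       0.02443  0.     ]
```

View pics/a3.png

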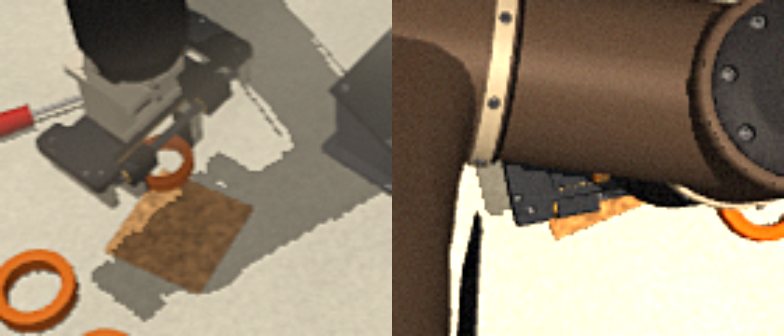

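```bash
python3 - <<'E'
from go import *
rel(O+0.12*N,face(),20)
E
```

```text
t 4.52 tcp [ 0.51625 -0.25823  0.12143] j [-0.12455  0.307   -0.37428  0.00109 -0.88316 -1.24543] F [ 0.94601 -0.71974 -0.69963] grip 0.05779275099422301
shift (start tool axes) [-0.18195  0.22274 -0.06911] turn [-0.00297  0.49445  0.00009]
shift in target axes [-0.1275   0.22308 -0.14654]
20 rows: shift/row if shift before turn [-0.00813  0.01114 -0.00552] after [-0.00799  0.01114 -0.00572] turn/row [-0.00015  0.02472  0.     ]
```

Emit:
step_arm(
  increments=[-0.008, 0.011, -0.01, 0, 0.0244, 0, 0, -0.008, 0.011, -0.01, 0, 0.0244, 0, 0, -0.008, 0.011, -0.01, 0, 0.0244, 0, 0, -0.008, 0.011, -0.01, 0, 0.0244, 0, 0, -0.008, 0.011, -0.01, 0, 0.0244, 0, 0, -0.008, 0.011, -0.007, 0, 0.0244, 0, 0, -0.008, 0.011, -0.007, 0, 0.0244, 0, 0, -0.008, 0.011, -0.007, 0, 0.0244, 0, 0, -0.008, 0.011, -0.005, 0, 0.0244, 0, 0, -0.008, 0.011, -0.005, 0, 0.0244, 0, 0],
)

```text
time: 5.35
tcp_pos: [0.5774, -0.1319, 0.1892]
eef_rot: [-0.099, 0.988, -0.012, -0.122]
wrist_force: [-0.3, -0.4, -0.5]
grip_width: 0.0575
```

Emit:
step_arm(
  increments=[-0.008, 0.011, -0.004, 0, 0.0244, 0, 0, -0.008, 0.011, -0.004, 0, 0.0244, 0, 0, -0.008, 0.011, -0.004, 0, 0.0244, 0, 0, -0.008, 0.011, -0.003, 0, 0.0244, 0, 0, -0.008, 0.011, -0.003, 0, 0.0244, 0, 0, -0.008, 0.011, -0.003, 0, 0.0244, 0, 0, -0.008, 0.011, -0.003, 0, 0.0244, 0, 0, -0.008, 0.011, -0.002, 0, 0.0244, 0, 0, -0.008, 0.011, -0.002, 0, 0.0244, 0, 0, -0.008, 0.011, -0.002, 0, 0.0244, 0, 0],
)

```text
time: 6.18
tcp_pos: [0.6385, -0.0072, 0.1893]
eef_rot: [-0.097, 0.965, -0.024, -0.241]
wrist_force: [0.7, 0.4, -1.2]
grip_width: 0.0574
```

Emit:
step_arm(
  increments=[0, 0, 0, 0, 0, 0, 0, 0, 0, 0, 0, 0, 0, 0, 0, 0, 0, 0, 0, 0, 0, 0, 0, 0, 0, 0, 0, 0, 0, 0, 0, 0, 0, 0, 0, 0, 0, 0, 0, 0, 0, 0, 0, 0, 0, 0, 0, 0, 0, 0, 0, 0, 0, 0, 0, 0, 0, 0, 0, 0, 0, 0, 0, 0, 0, 0, 0, 0, 0, 0],
)

```text
time: 7.02
tcp_pos: [0.6385, -0.0079, 0.1895]
eef_rot: [-0.097, 0.966, -0.024, -0.24]
wrist_force: [-0.3, 0.1, 0.1]
grip_width: 0.0579
```

```bash
python3 - <<'E'
from go import *
rel(O+0.022*N,face())
for n in ("scene","top"):
    r=arm.read_camera(n); pickle.dump(r,open(f"{n}4.pkl","wb"))
a=np.hstack([cv2.resize(load("scene4")["image"][130:250,280:420,::-1],None,fx=2.8,fy=2.8),cv2.resize(load("top4")["image"][110:230,245:385,::-1],None,fx=2.8,fy=2.8)])
cv2.imwrite("pics/a4.png",np.clip(a*1.6,0,255).astype(np.uint8))
E
```

```text
t 7.02 tcp [ 0.63847 -0.00793  0.18948] j [ 0.27267  0.6271   0.24407 -0.03393 -1.67447 -1.63791] F [-0.28204  0.05511  0.13333] grip 0.057893889065479966
shift (start tool axes) [-0.00957  0.00217  0.09121] turn [ 0.00004  0.00086 -0.00001]
shift in target axes [-0.00965  0.00217  0.0912 ]
```

View pics/a4.png

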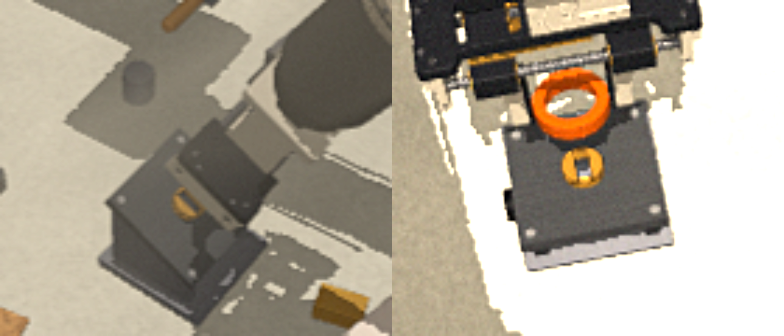

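```bash
python3 - <<'E'
from go import *
r=load("top4");s=arm.get_state();p=s["tcp_pos"];M=R.from_quat(s["eef_rot"]).as_matrix()
hsv=cv2.cvtColor(r["image"],cv2.COLOR_RGB2HSV);H,S,V=[hsv[...,i].astype(int) for i in range(3)]
yy,xx=np.mgrid[:400,:640]
m=(H<14)&(S>200)&(V>70)&(abs(xx-305-10)<50)&(abs(yy-147)<40)
k,l,st,ce=cv2.connectedComponentsWithStats(m.astype(np.uint8)); i=1+np.argmax(st[1:,4]);m=l==i; print(st[i],ce[i])
ys,xs=np.nonzero(m);h=cv2.convexHull(np.c_[xs,ys].astype(np.int32));f=np.zeros(m.shape,np.uint8);cv2.fillPoly(f,[h],1)
c=np.array([np.nonzero(f)[1].mean(),np.nonzero(f)[0].mean()])
rc=p+M[:,2]*0.0155
q=onplane(r,c,M[:,2],rc)[0]; print("ring meas - predicted, tool axes",M.T@(q-rc),"pix",c,proj(r,rc))
a=cv2.resize(r["image"][100:220,245:385,::-1],None,fx=5,fy=5,interpolation=cv2.INTER_NEAREST);a=np.clip(a*1.5,0,255).astype(np.uint8)
th=np.linspace(0,2*np.pi,60)
for zz in (-.0075,.0075):
  C=rc+np.outer(np.cos(th),M[:,0])*.029+np.outer(np.sin(th),M[:,1])*.029+M[:,2]*zz
  for u in proj(r,C): cv2.circle(a,tuple(int(v) for v in (u-[245,100]+.5)*5),1,(0,255,0),-1)
Fy=np.cross(N,np.cross([0,0,1],N));
fy=np.array([np.cos(AZ+np.pi/2),np.sin(AZ+np.pi/2),0]);fx=np.cross(fy,N);fx=-fx if fx[2]<0 else fx
for rr,zz in ((.017,.012),(.017,0)):
  C=O+np.outer(np.cos(th),fx)*rr+np.outer(np.sin(th),fy)*rr+N*zz
  for u in proj(r,C): cv2.circle(a,tuple(int(v) for v in (u-[245,100]+.5)*5),1,(255,0,255),-1)
cv2.imwrite("pics/a5.png",a)
E
```

```text
[295 134  28  26 410] [308.68293 146.75854]
ring meas - predicted, tool axes [ 0.00129  0.00048 -0.     ] pix [308.69634 146.72426] [[308.83518 146.21297]]
```

View pics/a5.png

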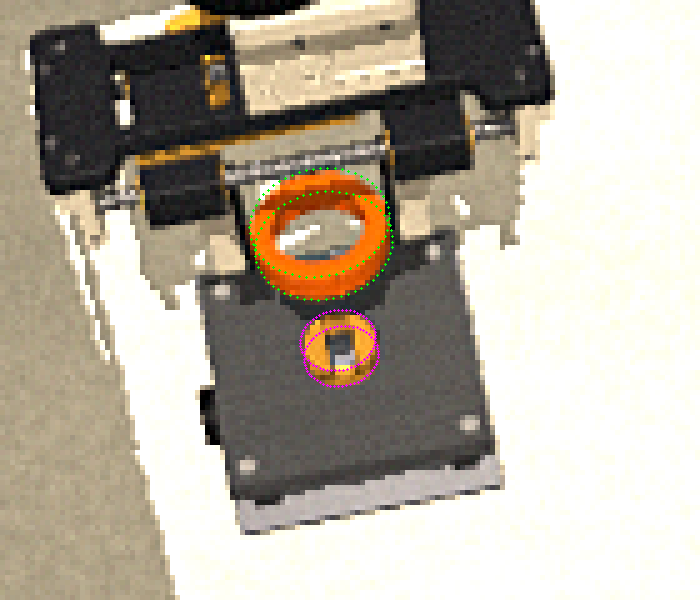

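Emit:
step_arm(
  increments=[-0.0055, 0.0003, 0, 0, 0.0009, 0, 0, -0.0054, 0.0003, 0.004, 0, 0, 0, 0, 0, 0, 0.01, 0, 0, 0, 0, 0, 0, 0.012, 0, 0, 0, 0, 0, 0, 0.012, 0, 0, 0, 0, 0, 0, 0.012, 0, 0, 0, 0, 0, 0, 0.01, 0, 0, 0, 0, 0, 0, 0.008, 0, 0, 0, 0, 0, 0, 0, 0, 0, 0, 0, 0, 0, 0, 0, 0, 0, 0],
)

```text
time: 7.95
tcp_pos: [0.6163, -0.0118, 0.124]
eef_rot: [-0.097, 0.965, -0.024, -0.241]
wrist_force: [0.0, 0.1, -0.1]
grip_width: 0.0576
```

```bash
python3 - <<'E'
from go import *
rel(O+0.022*N,face())
for n in ("scene","top"):
    r=arm.read_camera(n); pickle.dump(r,open(f"{n}5.pkl","wb"))
a=np.hstack([cv2.resize(load("scene5")["image"][130:250,280:420,::-1],None,fx=2.8,fy=2.8),cv2.resize(load("top5")["image"][120:220,255:371,::-1],(392,336))])
cv2.imwrite("pics/a6.png",np.clip(a*1.6,0,255).astype(np.uint8))
E
```

```text
t 7.95 tcp [ 0.61632 -0.01185  0.12398] j [ 0.27564  0.64368  0.1161  -0.03497 -1.53177 -1.63551] F [ 0.01256  0.11941 -0.09086] grip 0.057619708821038854
shift (start tool axes) [0.00123 0.0016  0.02281] turn [-0.00027 -0.00099  0.00008]
shift in target axes [0.00125 0.00159 0.02281]
```

View pics/a6.png

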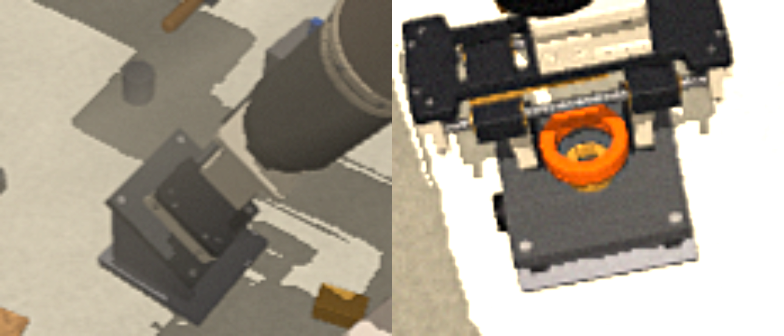

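Emit:
step_arm(
  increments=[0, 0, 0.002, 0, -0.001, 0, 0, 0, 0, 0.002, 0, 0, 0, 0, 0, 0, 0.002, 0, 0, 0, 0, 0, 0, 0.002, 0, 0, 0, 0, 0, 0, 0.002, 0, 0, 0, 0, 0, 0, 0.002, 0, 0, 0, 0, 0, 0, 0.002, 0, 0, 0, 0, 0, 0, 0, 0, 0, 0, 0, 0, 0, 0, 0, 0, 0, 0, 0, 0, 0, 0, 0, 0, 0],
)

```text
time: 8.88
tcp_pos: [0.6102, -0.013, 0.1119]
eef_rot: [-0.097, 0.966, -0.024, -0.24]
wrist_force: [-0.0, 0.2, -0.5]
grip_width: 0.0575
```

```bash
python3 - <<'E'
from go import *
rel(O+0.022*N,face())
r=arm.read_camera("top"); pickle.dump(r,open("top6.pkl","wb"))
a=cv2.resize(r["image"][140:200,275:351,::-1],None,fx=8,fy=8,interpolation=cv2.INTER_CUBIC)
cv2.imwrite("pics/a7.png",np.clip(a*1.6,0,255).astype(np.uint8))
E
```

```text
t 8.88 tcp [ 0.61016 -0.01302  0.11193] j [ 0.27635  0.64412  0.08732 -0.03539 -1.50064 -1.63502] F [-0.00257  0.18711 -0.45771] grip 0.05752703888665067
shift (start tool axes) [0.00138 0.00152 0.00923] turn [-0.00012  0.00092  0.00013]
shift in target axes [0.00138 0.00152 0.00923]
```

View pics/a7.png

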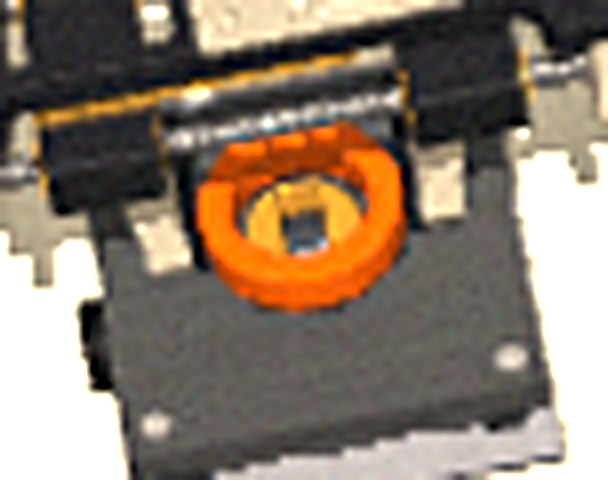

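Emit:
step_arm(
  increments=[0, 0, 0.002, 0, 0.001, 0, 0, 0, 0, 0.002, 0, 0, 0, 0, 0, 0, 0.002, 0, 0, 0, 0, 0, 0, 0.001, 0, 0, 0, 0, 0, 0, 0.001, 0, 0, 0, 0, 0, 0, 0.0005, 0, 0, 0, 0, 0, 0, 0, 0, 0, 0, 0, 0, 0, 0, 0, 0, 0, 0, 0, 0, 0, 0, 0, 0, 0, 0, 0, 0, 0, 0, 0, 0],
)

```text
time: 9.77
tcp_pos: [0.6065, -0.0138, 0.1051]
eef_rot: [-0.097, 0.965, -0.024, -0.24]
wrist_force: [0.5, 2.1, 6.0]
grip_width: 0.0575
```

```bash
python3 - <<'E'
from go import *
rel(O+0.022*N,face())
E
```

```text
t 9.77 tcp [ 0.60649 -0.01378  0.10512] j [ 0.27682  0.64516  0.07168 -0.03544 -1.48422 -1.6347 ] F [0.51597 2.05466 5.98533] grip 0.057517514731555336
shift (start tool axes) [0.00126 0.00153 0.00145] turn [-0.00035  0.00067  0.00027]
shift in target axes [0.00126 0.00153 0.00146]
```

Emit:
step_arm(
  increments=[0, 0, 0, 0, 0, 0, 0.7, 0, 0, 0, 0, 0, 0, 0.75, 0, 0, 0, 0, 0, 0, 0.8, 0, 0, 0, 0, 0, 0, 0.85, 0, 0, 0, 0, 0, 0, 0.9, 0, 0, 0, 0, 0, 0, 0.95, 0, 0, 0, 0, 0, 0, 1, 0, 0, 0, 0, 0, 0, 1, 0, 0, -0.002, 0, 0, 0, 1, 0, 0, -0.005, 0, 0, 0, 1],
)

```text
time: 10.6
tcp_pos: [0.609, -0.0132, 0.1103]
eef_rot: [-0.097, 0.965, -0.024, -0.241]
wrist_force: [-0.7, -0.7, -0.5]
grip_width: 0.0876
```

Emit:
step_arm(
  increments=[0, 0, -0.01, 0, 0, 0, 1, 0, 0, -0.02, 0, 0, 0, 1, 0, 0, -0.02, 0, 0, 0, 1, 0, 0, -0.02, 0, 0, 0, 1, 0, 0, -0.02, 0, 0, 0, 1, 0, 0, -0.02, 0, 0, 0, 1, 0, 0, -0.01, 0, 0, 0, 1, 0, 0, 0, 0, 0, 0, 1, 0, 0, 0, 0, 0, 0, 1, 0, 0, 0, 0, 0, 0, 1],
)

```text
time: 11.43
tcp_pos: [0.6641, -0.0019, 0.2159]
eef_rot: [-0.097, 0.965, -0.024, -0.241]
wrist_force: [0.1, -2.1, -0.7]
grip_width: 0.0876
```

```bash
python3 - <<'E'
from go import *
rel([.507,.2835,.17],down(94),20)
for n in ("scene","top"):
    r=arm.read_camera(n); pickle.dump(r,open(f"{n}7.pkl","wb"))
a=np.hstack([cv2.resize(load("scene7")["image"][150:250,290:406,::-1],(392,336)),cv2.resize(load("top7")["image"][130:210,265:358,::-1],(392,336))])
cv2.imwrite("pics/a8.png",np.clip(a*1.6,0,255).astype(np.uint8))
E
```

```text
t 11.43 tcp [ 0.66411 -0.00191  0.21592] j [ 0.27111  0.65566  0.35639 -0.03404 -1.76025 -1.63924] F [ 0.06274 -2.0593  -0.67265] grip 0.08760648369183993
shift (start tool axes) [0.064   0.31098 0.08629] turn [-0.03171 -0.4892   0.1283 ]
shift in target axes [0.13682 0.29567 0.04592]
20 rows: shift/row if shift before turn [0.00511 0.01525 0.00366] after [0.0053  0.01521 0.00356] turn/row [-0.00159 -0.02446  0.00641]
```

View pics/a8.png

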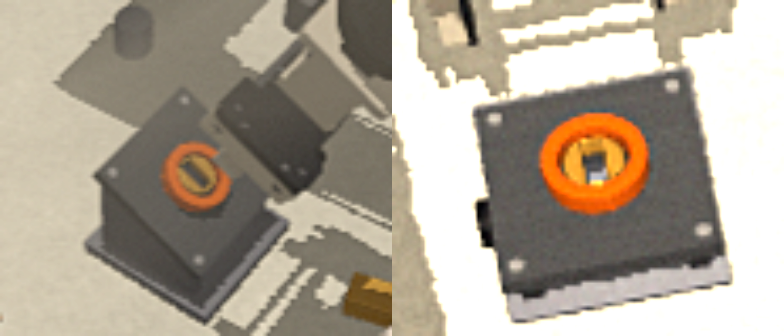

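The ring is seated flat around the boss: boss and slot show inside it at crop (595,160) in the top view. Next is the key.

Emit:
step_arm(
  increments=[0.0051, 0.0152, 0.0037, -0.0016, -0.0245, 0.0064, 1, 0.0051, 0.0152, 0.0037, -0.0016, -0.0245, 0.0064, 1, 0.0051, 0.0152, 0.0037, -0.0016, -0.0245, 0.0064, 1, 0.0051, 0.0152, 0.0037, -0.0016, -0.0245, 0.0064, 1, 0.0051, 0.0152, 0.0037, -0.0016, -0.0245, 0.0064, 1, 0.0051, 0.0152, 0.0037, -0.0016, -0.0245, 0.0064, 1, 0.0051, 0.0152, 0.0037, -0.0016, -0.0245, 0.0064, 1, 0.0051, 0.0152, 0.0037, -0.0016, -0.0245, 0.0064, 1, 0.0051, 0.0152, 0.0037, -0.0016, -0.0245, 0.0064, 1, 0.0051, 0.0152, 0.0037, -0.0016, -0.0245, 0.0064, 1],
)

```text
time: 12.37
tcp_pos: [0.5777, 0.1377, 0.1998]
eef_rot: [-0.066, 0.99, -0.012, -0.121]
wrist_force: [-0.9, 0.6, 0.8]
grip_width: 0.0876
```

Emit:
step_arm(
  increments=[0.0051, 0.0152, 0.0037, -0.0016, -0.0245, 0.0064, 1, 0.0051, 0.0152, 0.0037, -0.0016, -0.0245, 0.0064, 1, 0.0051, 0.0152, 0.0037, -0.0016, -0.0245, 0.0064, 1, 0.0051, 0.0152, 0.0037, -0.0016, -0.0245, 0.0064, 1, 0.0051, 0.0152, 0.0037, -0.0016, -0.0245, 0.0064, 1, 0.0051, 0.0152, 0.0037, -0.0016, -0.0245, 0.0064, 1, 0.0051, 0.0152, 0.0037, -0.0016, -0.0245, 0.0064, 1, 0.0051, 0.0152, 0.0037, -0.0016, -0.0245, 0.0064, 1, 0.0051, 0.0152, 0.0037, -0.0016, -0.0245, 0.0064, 1, 0.0051, 0.0152, 0.0037, -0.0016, -0.0245, 0.0064, 1],
)

```text
time: 13.2
tcp_pos: [0.5068, 0.2826, 0.1692]
eef_rot: [-0.035, 0.999, 0.0, 0.001]
wrist_force: [0.8, 0.8, -0.7]
grip_width: 0.0879
```

```bash
python3 - <<'E'
from go import *
rel([.507,.2835,.075],down(94))
for n in ("scene","top"):
    r=arm.read_camera(n); pickle.dump(r,open(f"{n}8.pkl","wb"))
a=np.hstack([cv2.resize(load("scene8")["image"][100:200,340:456,::-1],(392,336)),cv2.resize(load("top8")["image"][160:260,130:246,::-1],(392,336))])
cv2.imwrite("pics/a9.png",np.clip(a*1.6,0,255).astype(np.uint8))
E
```

```text
t 13.2 tcp [0.5068  0.28264 0.1692 ] j [ 0.84669  0.26435 -0.30927  0.00198 -0.9953  -2.34864] F [ 0.79587  0.84323 -0.70454] grip 0.08791258786288607
shift (start tool axes) [-0.00003  0.00083  0.0942 ] turn [0.00013 0.0025  0.00011]
shift in target axes [-0.00026  0.00084  0.0942 ]
```

View pics/a9.png

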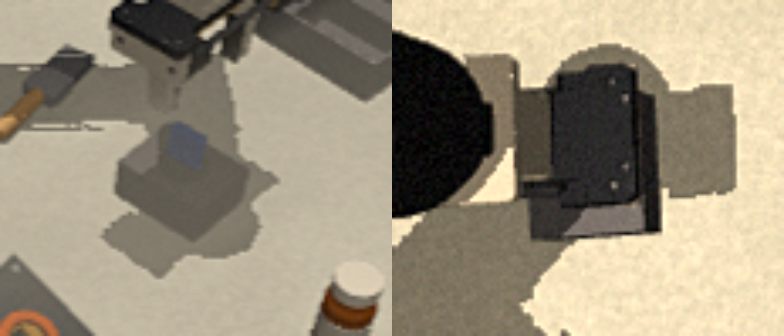

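Emit:
step_arm(
  increments=[0, 0.0008, 0.008, 0, 0.0025, 0, 1, 0, 0, 0.012, 0, 0, 0, 1, 0, 0, 0.012, 0, 0, 0, 1, 0, 0, 0.012, 0, 0, 0, 1, 0, 0, 0.012, 0, 0, 0, 1, 0, 0, 0.012, 0, 0, 0, 1, 0, 0, 0.012, 0, 0, 0, 1, 0, 0, 0.01, 0, 0, 0, 1, 0, 0, 0.004, 0, 0, 0, 1, 0, 0, 0, 0, 0, 0, 1],
)

```text
time: 14.13
tcp_pos: [0.5072, 0.2822, 0.0742]
eef_rot: [-0.035, 0.999, -0.001, -0.001]
wrist_force: [0.1, -0.1, 0.7]
grip_width: 0.0876
```

```bash
python3 - <<'E'
from go import *
rel([.507,.2835,.075],down(94))
r=arm.read_camera("scene"); pickle.dump(r,open("scene9.pkl","wb"))
a=cv2.resize(r["image"][100:180,340:456,::-1],None,fx=6,fy=6,interpolation=cv2.INTER_NEAREST)
cv2.imwrite("pics/b1.png",np.clip(a*1.8,0,255).astype(np.uint8))
E
```

```text
t 14.13 tcp [0.5072  0.28222 0.07417] j [ 0.84399  0.37297 -0.40591 -0.00117 -0.79489 -2.34443] F [ 0.12281 -0.06863  0.71685] grip 0.08764584679702468
shift (start tool axes) [ 0.00011  0.00129 -0.00084] turn [-0.00148 -0.00271 -0.00028]
shift in target axes [ 0.00011  0.00129 -0.00083]
```

View pics/b1.png

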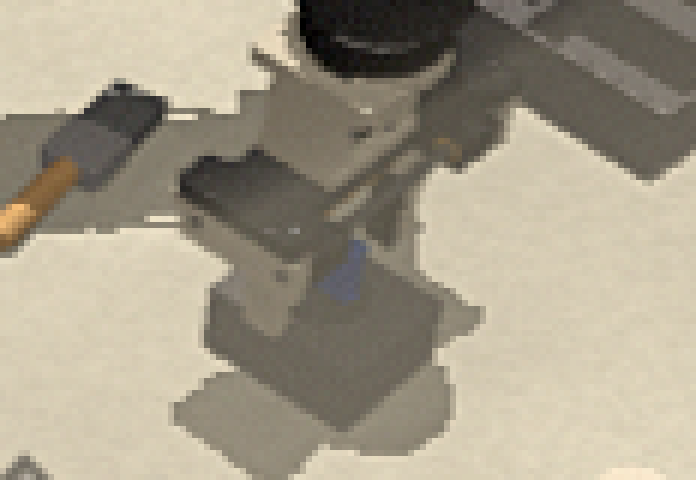

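Emit:
step_arm(
  increments=[0, 0.001, -0.0012, 0, 0, 0, 0.7, 0, 0, 0, 0, 0, 0, 0.4, 0, 0, 0, 0, 0, 0, 0.3, 0, 0, 0, 0, 0, 0, 0.2, 0, 0, 0, 0, 0, 0, 0.15, 0, 0, 0, 0, 0, 0, 0.1, 0, 0, 0, 0, 0, 0, 0.05, 0, 0, 0, 0, 0, 0, 0, 0, 0, 0, 0, 0, 0, 0, 0, 0, 0, 0, 0, 0, 0],
)

```text
time: 15.02
tcp_pos: [0.5074, 0.2842, 0.0768]
eef_rot: [-0.035, 0.999, 0.0, -0.0]
wrist_force: [-0.4, -0.7, 0.1]
grip_width: 0.0266
```

Emit:
step_arm(
  increments=[0, 0, 0, 0, 0, 0, 0, 0, 0, 0, 0, 0, 0, 0, 0, 0, 0, 0, 0, 0, 0, 0, 0, -0.001, 0, 0, 0, 0, 0, 0, -0.002, 0, 0, 0, 0, 0, 0, -0.004, 0, 0, 0, 0, 0, 0, -0.006, 0, 0, 0, 0, 0, 0, -0.006, 0, 0, 0, 0, 0, 0, -0.003, 0, 0, 0, 0, 0, 0, 0, 0, 0, 0, 0],
)

```text
time: 15.85
tcp_pos: [0.508, 0.2847, 0.1001]
eef_rot: [-0.035, 0.999, 0.001, 0.0]
wrist_force: [0.7, 0.4, -0.6]
grip_width: 0.0119
```

```bash
python3 - <<'E'
from go import *
rel([.507,.2835,.075],down(94))
E
```

```text
t 15.85 tcp [0.50799 0.28468 0.10008] j [ 0.84614  0.34148 -0.38071 -0.00062 -0.84686 -2.3462 ] F [ 0.68816  0.42044 -0.55059] grip 0.011933847615440415
shift (start tool axes) [ 0.00109 -0.00115  0.02508] turn [0.00156 0.00092 0.00052]
shift in target axes [ 0.00107 -0.00111  0.02508]
```

Emit:
step_arm(
  increments=[0, 0, -0.01, 0, 0, 0, 0, 0, 0, -0.015, 0, 0, 0, 0, 0, 0, -0.015, 0, 0, 0, 0, 0, 0, -0.015, 0, 0, 0, 0, 0, 0, -0.015, 0, 0, 0, 0, 0, 0, -0.015, 0, 0, 0, 0, 0, 0, -0.01, 0, 0, 0, 0, 0, 0, 0, 0, 0, 0, 0, 0, 0, 0, 0, 0, 0, 0, 0, 0, 0, 0, 0, 0, 0],
)

```text
time: 16.68
tcp_pos: [0.507, 0.2839, 0.1929]
eef_rot: [-0.035, 0.999, -0.0, -0.001]
wrist_force: [-0.3, -0.1, -0.6]
grip_width: 0.0119
```

```bash
python3 - <<'E'
from go import *
rel(O+0.13*N,face(),20)
for n in ("scene","top"):
    r=arm.read_camera(n); pickle.dump(r,open(f"{n}10.pkl","wb"))
a=np.hstack([cv2.resize(load("scene10")["image"][70:170,340:456,::-1],(392,336)),cv2.resize(load("top10")["image"][160:260,130:246,::-1],(392,336))])
cv2.imwrite("pics/b2.png",np.clip(a*1.6,0,255).astype(np.uint8))
E
```

```text
t 16.68 tcp [0.50704 0.28387 0.19294] j [ 0.84605  0.24651 -0.27267 -0.00122 -1.0531  -2.34631] F [-0.30309 -0.14115 -0.58552] grip 0.01191022772924167
shift (start tool axes) [-0.12668 -0.29598 -0.00698] turn [ 0.03179  0.48617 -0.12819]
shift in target axes [-0.07362 -0.30997 -0.04689]
20 rows: shift/row if shift before turn [-0.00525 -0.01518 -0.00152] after [-0.00512 -0.01521 -0.00162] turn/row [ 0.00159  0.02431 -0.00641]
```

View pics/b2.png

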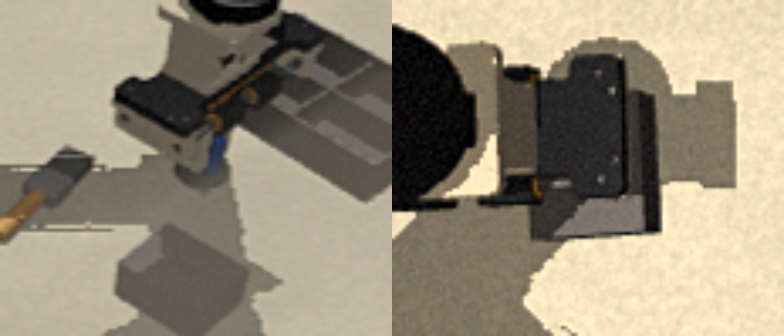

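Emit:
step_arm(
  increments=[-0.0052, -0.0152, -0.003, 0.0016, 0.0243, -0.0064, 0, -0.0052, -0.0152, -0.003, 0.0016, 0.0243, -0.0064, 0, -0.0052, -0.0152, -0.003, 0.0016, 0.0243, -0.0064, 0, -0.0052, -0.0152, -0.003, 0.0016, 0.0243, -0.0064, 0, -0.0052, -0.0152, -0.003, 0.0016, 0.0243, -0.0064, 0, -0.0052, -0.0152, -0.003, 0.0016, 0.0243, -0.0064, 0, -0.0052, -0.0152, -0.003, 0.0016, 0.0243, -0.0064, 0, -0.0052, -0.0152, -0.003, 0.0016, 0.0243, -0.0064, 0, -0.0052, -0.0152, -0.003, 0.0016, 0.0243, -0.0064, 0, -0.0052, -0.0152, -0.003, 0.0016, 0.0243, -0.0064, 0],
)

```text
time: 17.62
tcp_pos: [0.5773, 0.1377, 0.2177]
eef_rot: [-0.067, 0.99, -0.012, -0.122]
wrist_force: [-0.1, -0.9, -1.0]
grip_width: 0.0115
```

Emit:
step_arm(
  increments=[-0.0052, -0.0152, -0.001, 0.0016, 0.0243, -0.0064, 0, -0.0052, -0.0152, -0.001, 0.0016, 0.0243, -0.0064, 0, -0.0052, -0.0152, -0.001, 0.0016, 0.0243, -0.0064, 0, -0.0052, -0.0152, -0.001, 0.0016, 0.0243, -0.0064, 0, -0.0052, -0.0152, -0.001, 0.0016, 0.0243, -0.0064, 0, -0.0052, -0.0152, -0.001, 0.0016, 0.0243, -0.0064, 0, -0.0052, -0.0152, -0.001, 0.0016, 0.0243, -0.0064, 0, -0.0052, -0.0152, -0.001, 0.0016, 0.0243, -0.0064, 0, -0.0052, -0.0152, -0.001, 0.0016, 0.0243, -0.0064, 0, -0.0052, -0.0152, -0.001, 0.0016, 0.0243, -0.0064, 0],
)

```text
time: 18.45
tcp_pos: [0.6537, -0.0036, 0.2095]
eef_rot: [-0.097, 0.965, -0.024, -0.241]
wrist_force: [0.2, 0.1, -1.7]
grip_width: 0.0117
```

Emit:
step_arm(
  increments=[0, 0, 0, 0, 0, 0, 0, 0, 0, 0, 0, 0, 0, 0, 0, 0, 0, 0, 0, 0, 0, 0, 0, 0, 0, 0, 0, 0, 0, 0, 0, 0, 0, 0, 0, 0, 0, 0, 0, 0, 0, 0, 0, 0, 0, 0, 0, 0, 0, 0, 0, 0, 0, 0, 0, 0, 0, 0, 0, 0, 0, 0, 0, 0, 0, 0, 0, 0, 0, 0],
)

```text
time: 19.28
tcp_pos: [0.6535, -0.0028, 0.2109]
eef_rot: [-0.097, 0.966, -0.024, -0.24]
wrist_force: [0.8, -0.1, -1.0]
grip_width: 0.0118
```

```bash
python3 - <<'E'
from go import *
rel(O+0.1*N,face())
for n in ("scene","top"):
    r=arm.read_camera(n); pickle.dump(r,open(f"{n}11.pkl","wb"))
a=np.hstack([cv2.resize(load("scene11")["image"][130:230,310:426,::-1],(392,336)),cv2.resize(load("top11")["image"][120:220,255:371,::-1],(392,336),interpolation=cv2.INTER_NEAREST)])
cv2.imwrite("pics/b3.png",np.clip(a*1.8,0,255).astype(np.uint8))
E
```

```text
t 19.28 tcp [ 0.65351 -0.00279  0.21089] j [ 0.27385  0.63864  0.31511 -0.03464 -1.73331 -1.64086] F [ 0.80028 -0.11879 -1.0191 ] grip 0.011789541043795869
shift (start tool axes) [-0.00572  0.00013  0.03952] turn [-0.00003  0.00146  0.0002 ]
shift in target axes [-0.00578  0.00013  0.03951]
```

View pics/b3.png

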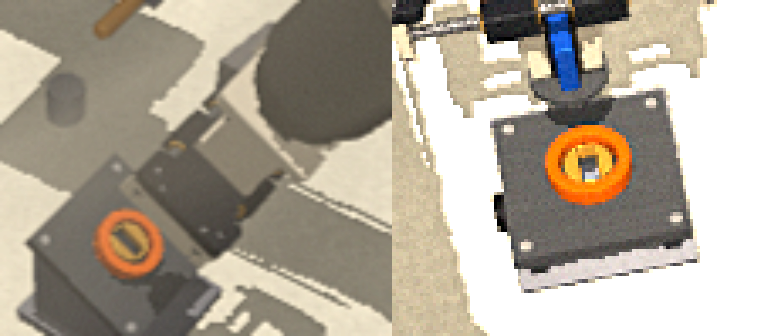

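```bash
cat > ov.py <<'E'
from go import *
def overlay(r,s,zf,x0,y0,w,h,sc,fn,O=O,dx=0,dy=0):
    p=s["tcp_pos"];M=R.from_quat(s["eef_rot"]).as_matrix();p=p+M@[dx,dy,0]
    a=cv2.resize(r["image"][y0:y0+h,x0:x0+w,::-1],None,fx=sc,fy=sc,interpolation=cv2.INTER_NEAREST);a=np.clip(a*1.7,0,255).astype(np.uint8)
    th=np.linspace(0,2*np.pi,80)
    def put(P,col):
        for u in proj(r,P): cv2.circle(a,tuple(int(v) for v in (u-[x0,y0]+.5)*sc),1,col,-1)
    for z in (zf,zf-.006): put(p+M[:,2]*z+np.outer(np.cos(th),M[:,0])*.025+np.outer(np.sin(th),M[:,1])*.025,(0,255,0))
    def rect(c,ax,ay,lx,ly):
        t=np.linspace(-1,1,30); return np.vstack([c+np.outer(t*lx/2,ax)+sg*ay*ly/2 for sg in (1,-1)]+[c+np.outer(t*ly/2,ay)+sg*ax*lx/2 for sg in (1,-1)])
    for z in (zf-.006,zf-.044): put(rect(p+M[:,2]*z,M[:,0],M[:,1],.036,.012),(0,255,255))
    F=face()
    put(rect(O+N*.012,F[:,0],F[:,1],.027,.0115),(255,0,255))
    put(O+N*.015+np.outer(np.cos(th),F[:,0])*.029+np.outer(np.sin(th),F[:,1])*.029,(255,255,0))
    cv2.imwrite(fn,a)
E
python3 - <<'E'
from ov import *
s=arm.get_state(); overlay(load("top11"),s,.0318,265,110,90,75,8,"pics/b4.png")
overlay(load("scene11"),s,.0318,320,160,80,70,8,"pics/b4s.png")
E
```

```text
(no output)
```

View pics/b4.png

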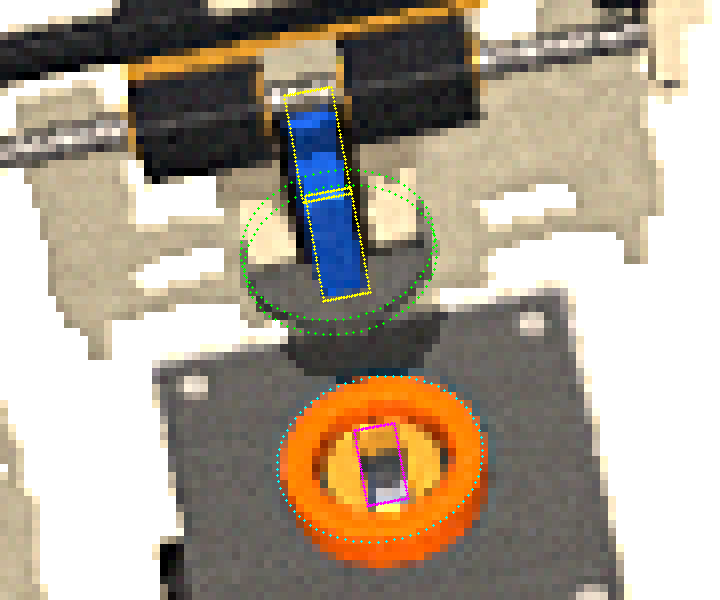

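View pics/b4s.png

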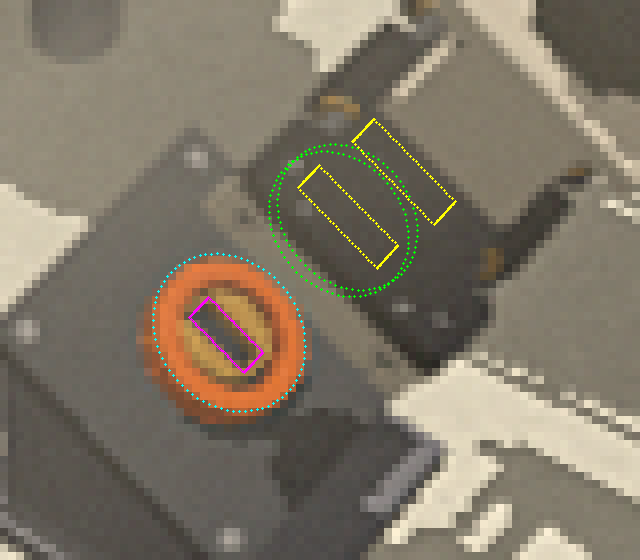

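Emit:
step_arm(
  increments=[-0.0027, -0.0006, 0.002, 0, 0.0015, 0, 0, -0.0027, -0.0006, 0.008, 0, 0, 0, 0, 0, 0, 0.01, 0, 0, 0, 0, 0, 0, 0.01, 0, 0, 0, 0, 0, 0, 0.01, 0, 0, 0, 0, 0, 0, 0.01, 0, 0, 0, 0, 0, 0, 0.01, 0, 0, 0, 0, 0, 0, 0.005, 0, 0, 0, 0, 0, 0, 0, 0, 0, 0, 0, 0, 0, 0, 0, 0, 0, 0],
)

```text
time: 20.22
tcp_pos: [0.6285, -0.0092, 0.1509]
eef_rot: [-0.097, 0.965, -0.024, -0.241]
wrist_force: [-0.3, 0.3, -1.0]
grip_width: 0.0121
```

Emit:
step_arm(
  increments=[0, 0, 0, 0, 0, 0, 0, 0, 0, 0, 0, 0, 0, 0, 0, 0, 0, 0, 0, 0, 0, 0, 0, 0, 0, 0, 0, 0, 0, 0, 0, 0, 0, 0, 0, 0, 0, 0, 0, 0, 0, 0, 0, 0, 0, 0, 0, 0, 0, 0, 0, 0, 0, 0, 0, 0, 0, 0, 0, 0, 0, 0, 0, 0, 0, 0, 0, 0, 0, 0],
)

```text
time: 21.05
tcp_pos: [0.6286, -0.0092, 0.1508]
eef_rot: [-0.097, 0.965, -0.024, -0.241]
wrist_force: [-0.1, -0.0, -1.6]
grip_width: 0.012
```

```bash
python3 - <<'E'
from ov import *
rel(O+0.047*N,face())
s=arm.get_state()
for n in ("scene","top"):
    r=arm.read_camera(n); pickle.dump(r,open(f"{n}12.pkl","wb"))
overlay(load("top12"),s,.0318,265,120,90,75,8,"pics/b5.png")
E
```

```text
t 21.05 tcp [ 0.62855 -0.00918  0.15085] j [ 0.27456  0.63979  0.17537 -0.03466 -1.59414 -1.6367 ] F [-0.0521  -0.04403 -1.57632] grip 0.011987312814597232
shift (start tool axes) [-0.00031  0.00142  0.02741] turn [-0.00001 -0.00022  0.00013]
shift in target axes [-0.00031  0.00142  0.02741]
```

View pics/b5.png

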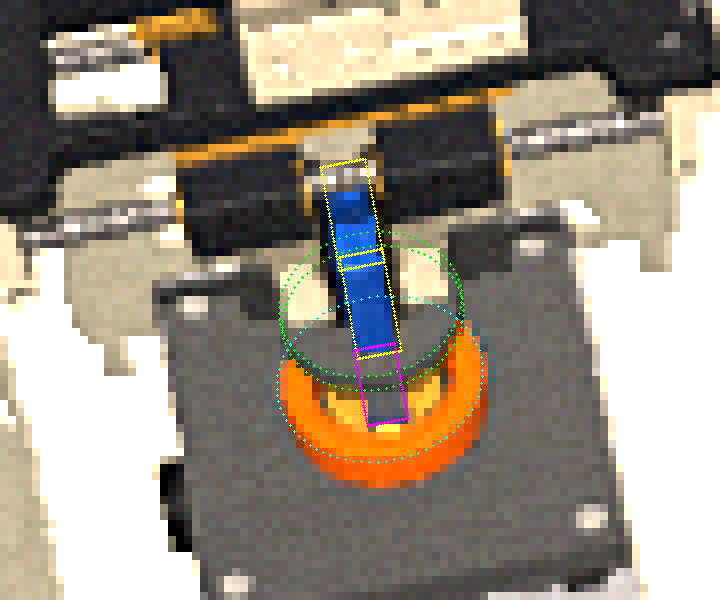

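Emit:
step_arm(
  increments=[0, 0, 0.0015, 0, 0, 0, 0, 0, 0, 0.0015, 0, 0, 0, 0, 0, 0, 0.0015, 0, 0, 0, 0, 0, 0, 0.0015, 0, 0, 0, 0, 0, 0, 0.0015, 0, 0, 0, 0, 0, 0, 0.0015, 0, 0, 0, 0, 0, 0, 0.0015, 0, 0, 0, 0, 0, 0, 0.0015, 0, 0, 0, 0, 0, 0, 0, 0, 0, 0, 0, 0, 0, 0, 0, 0, 0, 0],
)

```text
time: 21.98
tcp_pos: [0.623, -0.0103, 0.1402]
eef_rot: [-0.097, 0.965, -0.024, -0.241]
wrist_force: [0.0, -0.2, -0.6]
grip_width: 0.0119
```

```bash
python3 - <<'E'
from go import *
rel(O+0.047*N,face())
E
```

```text
t 21.98 tcp [ 0.62296 -0.01032  0.14021] j [ 0.27512  0.63975  0.14929 -0.03487 -1.56828 -1.63626] F [ 0.02761 -0.24195 -0.58135] grip 0.01186164765257117
shift (start tool axes) [-0.00036  0.00142  0.01534] turn [-0.00006 -0.00039  0.00015]
shift in target axes [-0.00035  0.00142  0.01534]
```

Emit:
step_arm(
  increments=[0, 0, 0.0015, 0, 0, 0, 0, 0, 0, 0.0015, 0, 0, 0, 0, 0, 0, 0.0015, 0, 0, 0, 0, 0, 0, 0.0015, 0, 0, 0, 0, 0, 0, 0.0015, 0, 0, 0, 0, 0, 0, 0.0015, 0, 0, 0, 0, 0, 0, 0.0015, 0, 0, 0, 0, 0, 0, 0.0015, 0, 0, 0, 0, 0, 0, 0, 0, 0, 0, 0, 0, 0, 0, 0, 0, 0, 0],
)

```text
time: 22.82
tcp_pos: [0.6174, -0.0115, 0.1296]
eef_rot: [-0.097, 0.965, -0.024, -0.241]
wrist_force: [0.3, 0.2, -0.4]
grip_width: 0.0116
```

```bash
python3 - <<'E'
from go import *
rel(O+0.047*N,face())
E
```

```text
t 22.82 tcp [ 0.61744 -0.01146  0.1296 ] j [ 0.2756   0.64021  0.12397 -0.03521 -1.54248 -1.63587] F [ 0.33668  0.18181 -0.38074] grip 0.011592031290920663
shift (start tool axes) [-0.00035  0.00144  0.00333] turn [ 0.00004 -0.00038  0.00007]
shift in target axes [-0.00035  0.00144  0.00333]
```

Free all the way so far. A few more millimetres to flange contact.

Emit:
step_arm(
  increments=[0, 0, 0.001, 0, 0, 0, 0, 0, 0, 0.001, 0, 0, 0, 0, 0, 0, 0.001, 0, 0, 0, 0, 0, 0, 0.0005, 0, 0, 0, 0, 0, 0, 0.0005, 0, 0, 0, 0, 0, 0, 0.0005, 0, 0, 0, 0, 0, 0, 0, 0, 0, 0, 0, 0, 0, 0, 0, 0, 0, 0, 0, 0, 0, 0, 0, 0, 0, 0, 0, 0, 0, 0, 0, 0],
)

```text
time: 23.65
tcp_pos: [0.6159, -0.0117, 0.1266]
eef_rot: [-0.097, 0.966, -0.024, -0.24]
wrist_force: [1.2, 1.5, 5.8]
grip_width: 0.012
```

```bash
python3 - <<'E'
from go import *
rel(O+0.047*N,face())
E
```

```text
t 23.65 tcp [ 0.61586 -0.01175  0.12656] j [ 0.27606  0.63961  0.11562 -0.03489 -1.53344 -1.63572] F [1.16191 1.5292  5.84339] grip 0.011990565700607398
shift (start tool axes) [-0.00033  0.0014  -0.00011] turn [-0.00042  0.00094  0.00036]
shift in target axes [-0.00033  0.0014  -0.00011]
```

Emit:
step_arm(
  increments=[0, 0, -0.0006, 0, -0.0005, 0, 0, 0, 0, 0, 0, 0, -0.05, 0, 0, 0, 0, 0, 0, -0.1, 0, 0, 0, 0, 0, 0, -0.1, 0, 0, 0, 0, 0, 0, -0.1, 0, 0, 0, 0, 0, 0, -0.1, 0, 0, 0, 0, 0, 0, -0.1, 0, 0, 0, 0, 0, 0, -0.1, 0, 0, 0, 0, 0, 0, -0.1, 0, 0, 0, 0, 0, 0, 0, 0],
)

```text
time: 24.48
tcp_pos: [0.6161, -0.0117, 0.1264]
eef_rot: [-0.446, 0.862, 0.066, -0.232]
wrist_force: [2.5, 1.2, 2.3]
grip_width: 0.0119
```

```bash
python3 - <<'E'
from go import *
rel(O+0.047*N,face(-np.pi/2))
E
```

```text
t 24.48 tcp [ 0.61615 -0.01175  0.12642] j [ 0.27589  0.63992  0.11607 -0.03496 -1.53317 -0.88124] F [2.53539 1.19872 2.31698] grip 0.011928186457207755
shift (start tool axes) [-0.00102  0.00105 -0.0001 ] turn [-0.00136  0.00032 -0.8161 ]
shift in target axes [-0.00146 -0.00002 -0.0001 ]
```

Turning freely, 43° so far. I'll do the rest now.

Emit:
step_arm(
  increments=[0, 0, 0, 0, 0, -0.1, 0, 0, 0, 0, 0, 0, -0.1, 0, 0, 0, 0, 0, 0, -0.1, 0, 0, 0, 0, 0, 0, -0.1, 0, 0, 0, 0, 0, 0, -0.1, 0, 0, 0, 0, 0, 0, -0.1, 0, 0, 0, 0, 0, 0, -0.1, 0, 0, 0, 0, 0, 0, -0.1, 0, 0, 0, 0, 0, 0, -0.02, 0, 0, 0, 0, 0, 0, 0, 0],
)

```text
time: 25.32
tcp_pos: [0.6161, -0.0118, 0.1265]
eef_rot: [0.75, -0.616, -0.152, 0.187]
wrist_force: [2.7, 1.0, 3.8]
grip_width: 0.012
```

Emit:
step_arm(
  increments=[0, 0, 0, 0, 0, 0, 0, 0, 0, 0, 0, 0, 0, 0, 0, 0, 0, 0, 0, 0, 0, 0, 0, 0, 0, 0, 0, 0, 0, 0, 0, 0, 0, 0, 0, 0, 0, 0, 0, 0, 0, 0, 0, 0, 0, 0, 0, 0, 0, 0, 0, 0, 0, 0, 0, 0, 0, 0, 0, 0, 0, 0, 0, 0, 0, 0, 0, 0, 0, 0],
)

```text
time: 26.15
tcp_pos: [0.6161, -0.0118, 0.1265]
eef_rot: [0.751, -0.614, -0.153, 0.187]
wrist_force: [3.7, 1.2, 4.8]
grip_width: 0.0115
```

```bash
python3 - <<'E'
from ov import *
rel(O+0.047*N,face(-np.pi/2))
s=arm.get_state()
for n in ("scene","top"):
    r=arm.read_camera(n); pickle.dump(r,open(f"{n}13.pkl","wb"))
overlay(load("top13"),s,.0318,265,120,90,75,8,"pics/b6.png")
E
```

```text
t 26.15 tcp [ 0.61606 -0.01183  0.12646] j [ 0.27583  0.6399   0.116   -0.03492 -1.53336 -0.06612] F [3.72731 1.20066 4.82944] grip 0.011467305524561457
shift (start tool axes) [-0.00152 -0.00013 -0.00012] turn [-0.0011  -0.00027 -0.00104]
shift in target axes [-0.00152 -0.00013 -0.00012]
```

View pics/b6.png

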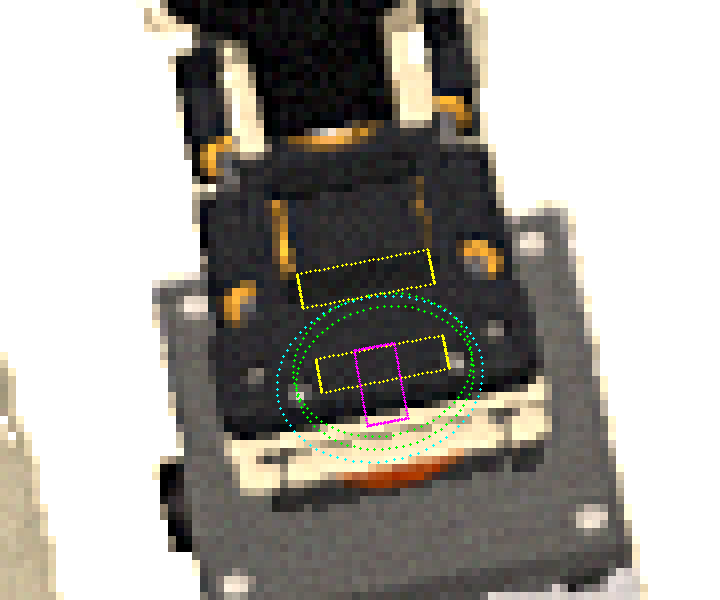

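Emit:
step_arm(
  increments=[0, 0, 0, 0, 0, 0, 0.18, 0, 0, 0, 0, 0, 0, 0.22, 0, 0, 0, 0, 0, 0, 0.27, 0, 0, 0, 0, 0, 0, 0.33, 0, 0, 0, 0, 0, 0, 0.4, 0, 0, 0, 0, 0, 0, 0.5, 0, 0, 0, 0, 0, 0, 0.5, 0, 0, 0, 0, 0, 0, 0.5, 0, 0, 0, 0, 0, 0, 0.5, 0, 0, -0.002, 0, 0, 0, 0.5],
)

```text
time: 27.08
tcp_pos: [0.6163, -0.0116, 0.1278]
eef_rot: [0.751, -0.614, -0.153, 0.187]
wrist_force: [-0.3, 0.4, 0.4]
grip_width: 0.0438
```

Emit:
step_arm(
  increments=[0, 0, -0.008, 0, 0, 0, 0.5, 0, 0, -0.015, 0, 0, 0, 0.5, 0, 0, -0.02, 0, 0, 0, 0.5, 0, 0, -0.02, 0, 0, 0, 0.5, 0, 0, -0.02, 0, 0, 0, 0.5, 0, 0, -0.02, 0, 0, 0, 0.5, 0, 0, -0.02, 0, 0, 0, 0.5, 0, 0, -0.01, 0, 0, 0, 0.5, 0, 0, 0, 0, 0, 0, 0.5, 0, 0, 0, 0, 0, 0, 0.5],
)

```text
time: 27.92
tcp_pos: [0.678, 0.001, 0.2457]
eef_rot: [0.751, -0.614, -0.153, 0.187]
wrist_force: [-0.0, 0.3, 0.1]
grip_width: 0.0442
```

```bash
python3 - <<'E'
from ov import *
rel(O+0.2*N,face(-np.pi/2))
s=arm.get_state()
for n in ("scene","top"):
    r=arm.read_camera(n); pickle.dump(r,open(f"{n}14.pkl","wb"))
# expected key outlines at home
h={"tcp_pos":O+.047*N,"eef_rot":R.from_matrix(face(-np.pi/2)).as_quat()}
overlay(load("top14"),h,.032,275,135,75,70,8,"pics/b7.png")
overlay(load("scene14"),h,.032,305,160,75,70,8,"pics/b7s.png")
E
```

```text
t 27.92 tcp [0.67801 0.001   0.24574] j [ 0.27007  0.66427  0.43989 -0.03391 -1.83256 -0.07062] F [-0.01177  0.28112  0.06014] grip 0.04415044509010701
shift (start tool axes) [-0.00131 -0.00029 -0.01809] turn [-0.00139  0.0003  -0.00053]
shift in target axes [-0.0013  -0.00027 -0.01809]
```

View pics/b7.png

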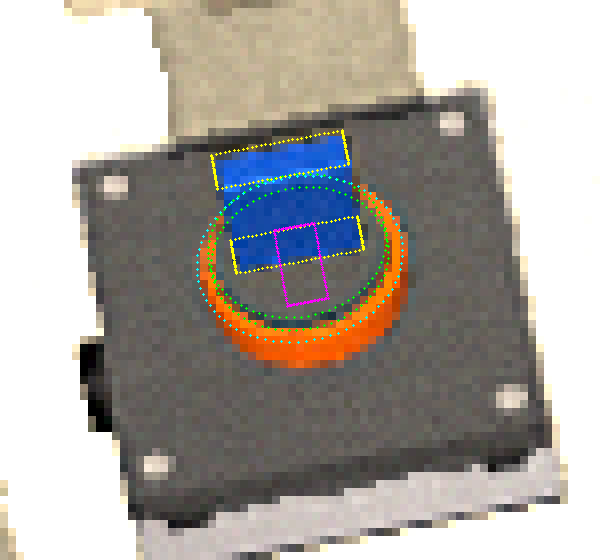

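View pics/b7s.png

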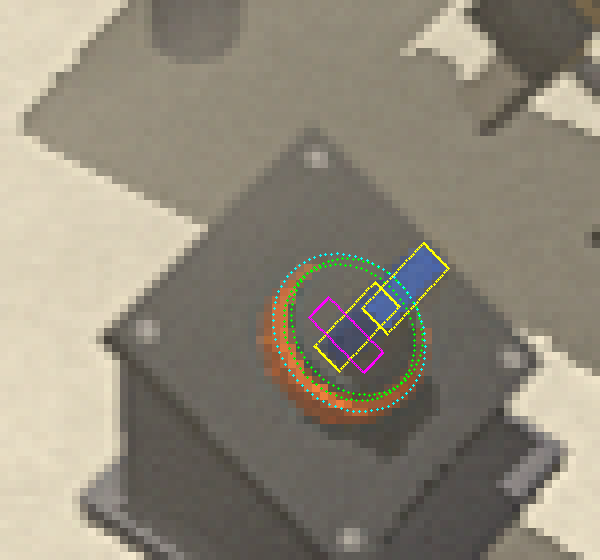

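```bash
python3 - <<'E'
from h import *
for n in ("top","scene"):
    a=cv2.GaussianBlur(load(n+"0")["image"],(3,3),0).astype(int);b=cv2.GaussianBlur(load(n+"14")["image"],(3,3),0).astype(int)
    d=(np.abs(a-b).max(2)>25).astype(np.uint8)*255
    cv2.imwrite(f"pics/d_{n}.png",np.vstack([d[:,:,None].repeat(3,2)[::2,::2],load(n+"14")["image"][::2,::2,::-1]]))
x=np.hstack([cv2.imread("pics/d_top.png"),cv2.imread("pics/d_scene.png")]);cv2.imwrite("pics/d.png",x)
# grip angle from bright top face
r=load("top14");im=r["image"].astype(int);m=(im[...,2]-im[...,0]>95);m[:130]=0;m[190:]=0;m[:,:290]=0;m[:,335:]=0
from go import *
p=onplane(r,np.argwhere(m)[:,::-1],N,O+N*.059);e=face();q=(p-p.mean(0))@e;w,v=np.linalg.eigh(np.cov(q[:,:2].T));print(m.sum(),"long axis in face (x,y)",v[:,1],"size",np.sqrt(12*w),"centre rel O",(p.mean(0)-O)@e)
E
```

```text
77 long axis in face (x,y) [0.61721 0.7868 ] size [0.02905 0.03971] centre rel O [ 0.00608  0.0005  -0.059  ]
```

View pics/d.png

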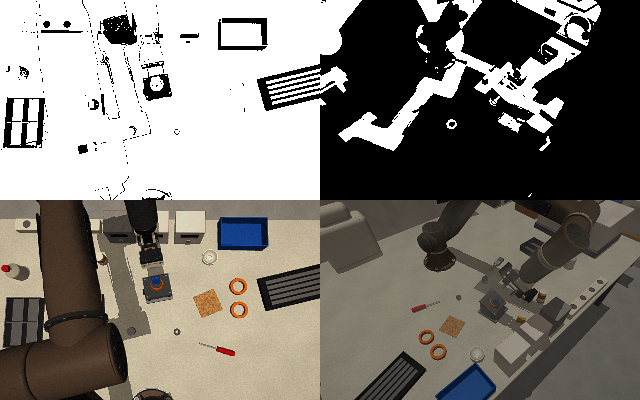

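```bash
python3 - <<'E'
from plant import arm
print(arm.get_state()["time"]); print(arm.job_done())
E
```

```text
28.0167
the job is handed in; nothing more can be done
None
```

The job is done and handed in at 28.0 s of the 72 s allowed. The ring lies flat around the boss. The key is through it with its flange on the ring, turned a quarter turn and let go.

- **Ring:** I picked the smallest ring off the cork pad; the jaws read 57.5 mm against its 58 mm. It went over the boss without resistance and met the face at the expected height with about 6 N.
- **Key:** It went into the slot freely, and the flange met the ring at the expected height with about 6 N. It turned freely to within 0.1° of 90° in the jaws, and the gripper then opened and backed off about 13 cm.
- **Final views:** In both cameras the key's outline matches its expected locked position to about 1 mm, with the grip across the slot.
- **Bystanders:** In the scene camera only the arm, its shadows, the ring and the key have changed.

These checks failed or disagreed:
- **Slope direction:** The task says the stage slopes towards the robot's right (-y). Both cameras show it sloping down away from the robot (+x, about 11.5° of yaw). I used the measured direction.
- **Camera agreement:** The two cameras differed by up to 3 mm on the boss position, so I lined up the ring and key by eye in the top view.
- **Last grip-angle measurement:** Computing the angle from the blue colour mask failed because the mask also took in the shaded side. The released angle therefore rests on the outline match and the jaw angle before release.
- **Top-view comparison:** The before-and-after comparison in the top view was useless because of an exposure change. The arm also hid some bystanders in that last top picture.

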